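# Hang the clipboard and lock the rack

### The job

Put the clipboard away for the night: take it out of the desk sorter and hang it by both hooks over the top rail of the file rack, let go, then lock it in: push the rack's sloping plunger into its housing against the spring and, holding it in, slide the keeper on its head fully under the two lips so that it stays in. Leave the other things on the desk where they are.

Things in the scene. Friction and masses are not known exactly. Their poses are not given: they have to be found in the camera images.
- clipboard: Brown hardboard hanging clipboard, 160 wide (y) x 8 thick (x) x 120 high (z), 0.15-0.31 kg, standing upright in the sorter. Origin: middle of its lower edge. A steel grip tab, 60 (y) x 10 thick (x), rises 45 above the middle of its top edge. Two hooks of 6 mm wire on its +x face at y = -60 and +60.
- tab_top (a point): Middle of the upper edge of the clipboard's grip tab, 165 above the board's lower edge; axes as the clipboard's. Grip from above across the 10 mm thickness (x).
- hook_a (a point): Point in the mouth of the clipboard's hook at y = -60 where the rail's centre lies when hung: 14 out (+x) from the board's middle plane, 101 above its lower edge (64 below tab_top). The wire runs out along +x 9 above this point and turns down 13 beyond it; tail ends 24 below it. 20 clear between board and tail, open below.
- hook_b (a point): The same point of the other hook, at y = +60.
- sorter: Dark steel desk sorter, fixed. Origin on the desk below the slot holding the clipboard; walls along its y, 150 long, up to 56 above the desk; slot 12 wide, floor 6 above the desk. Two upright notebooks on its -x side, up to 81 high. The clipboard starts with the same axes, hooks on the +x side.
- rack: Grey steel file rack, fixed. Origin on the desk below the tower end of the rail; base x -70..70, y -155..215. Tower y -50..0 bears a letter shelf over the lock: x -75..30, y -113..0, underside 215 up, a book on it to 241. Rail on the +y side up to the end post at y 200, 181 high. Lock on the -y side, on a face inclined 35 deg, sloping down toward -y.
- rail_mid (a point): Middle of the top rail: bar 12 in diameter along the rack's y, 200 free length, centre 175 above the desk; axes as the rack's. A 10 mm bar 75 below it is for the board to lean on. Hang the clipboard on either side, its width along the rail, centred (20 to spare each way).
- plunger (a joint): Depth (m) of the round spring plunger, 44 across, in its housing: 0 out, 0.030 hard stop. Inward is (0, sin 35deg, -cos 35deg) in the rack's axes: toward the tower and down. Spring 4.5 N out, 13.5 N fully in; let go, it springs out unless trapped. It drives the bolt.
- keeper (a joint): Slide (m) of the keeper on the plunger's head along the rack's +x: -0.020 to 0.030 (stop), starts -0.015 to 0.003. An aluminium plate 56 (x) x 80 x 8 with a fin in the middle; goes in and out with the plunger. With the plunger in 0.025 or more it slides under the lips (about 1 N); let go there, the spring holds it up against them, plunger at 0.024.
- fin_top (a point): Middle of the upper edge of the keeper's fin: 12 thick (its x, the rack's x), 34 wide (its y, up the slope), 40 tall (its z, outward along the plunger's axis, 35 deg from vertical, leaning to the rack's -y). Pinch it across the 12 mm with the tool along that axis; the letter shelf above is in the way of a vertical tool.
- lips: Two dark steel lips fixed on the lock's face. Origin: where the plunger's axis meets the face; x, y, z as fin_top's. They cover x 34..64, |y| 24..42, z 20..48; between them a channel 48 wide for fin and fingers. With plunger out and keeper at 0, the plate lies at z 36..44 and the fin's top at 84: the lips then block the slide at 0.006.
- bolt_tip (a point): Tip of the steel bolt, 10 in diameter, running along the rack's +y, 24 above the rail's centre. Drawn back at the tower at the start; moves 3 mm per mm of plunger, so when locked it reaches 70 over the rail, above the nearer hook. Axes as the rack's.
- mug: white ceramic mug, 80 across, 90 high (mm), loose, not to be disturbed; origin in the middle of its underside.
- stapler: black stapler, 160 long, 55 high (mm), loose, not to be disturbed; origin in the middle of its underside.
- pen_cup: empty black pen cup, 72 across, 95 high (mm), loose, not to be disturbed; origin in the middle of its underside.

How it is judged:
On the way, in this order (a step that is already met when the one before it is completed fails the run):
1. the clipboard hangs by both hooks on the top rail, let go, before the plunger is pushed (x of hook_a in the frame of rail_mid between -0.012 and 0.012 m and z of hook_a in the frame of rail_mid between -0.008 and 0.006 m and y of hook_a in the frame of rail_mid between -0.099 and 0.099 m and x of hook_b in the frame of rail_mid between -0.012 and 0.012 m and z of hook_b in the frame of rail_mid between -0.008 and 0.006 m and y of hook_b in the frame of rail_mid between -0.099 and 0.099 m and contact force between clipboard and the fingers below 0.3 N and value of joint plunger below 0.012 m), for 0.2 s.
2. the plunger is pushed in far enough for the keeper to pass under the lips (value of joint plunger above 0.022 m), for 0.1 s.
At the end, for the whole second after the job is handed in: Both hooks hang over the top rail (each hook point within 12 mm across and -8 to +6 mm in height of the rail centre, between tower and end post), board still, plunger in at least 21 mm, keeper slid to at least 22 of 30 mm, bolt reaching past the nearer hook (x of hook_a in the frame of rail_mid between -0.012 and 0.012 m and z of hook_a in the frame of rail_mid between -0.008 and 0.006 m and y of hook_a in the frame of rail_mid between -0.099 and 0.099 m and x of hook_b in the frame of rail_mid between -0.012 and 0.012 m and z of hook_b in the frame of rail_mid between -0.008 and 0.006 m and y of hook_b in the frame of rail_mid between -0.099 and 0.099 m and value of joint plunger above 0.021 m and value of joint keeper above 0.022 m and linear speed of clipboard below 0.03 m/s and y of any of hook_a, hook_b in the frame of bolt_tip below -0.003 m); the robot touches nothing.
It fails at once if a loose bystander is shoved more than 30 mm or tipped over (distance of any of mug, stapler, pen_cup from where it was at the start of the episode above 0.03 m or angle between any of mug, stapler, pen_cup's own z axis and vertical above 0.5 rad).
It also fails if it takes over 51 s, if anything falls off the work surface, if the arm or the gripper's body presses on something with over 40 N, if the wrist force passes 120 N, or if a joint passes its speed limit or range.

### The arm

A 6-joint arm with a two-finger parallel gripper is mounted at the origin on the work surface. World frame = base frame: x ahead of the robot, y to its left, z up, the work surface at z = 0. Lengths are in m, angles in rad, forces in N, time in s.
With the tool pointing down it reaches from about 0.375 to 0.925 m from the base axis. Payload 5.7 kg.
Tool frame: the origin (TCP) lies midway between the tips of the shut fingers; the grasp point (between the pads) lies 19 mm behind it; z points along the fingers, x is the direction in which the jaws open and shut, and the axes are right-handed (so a half turn about z gives the same grasp; the last joint's range is limited). The gripper opens to 88 mm and grips with 3 to 60 N. Pads are 20 mm wide; open, the fingers measure 115 mm over their backs; the gripper's body (75 mm by 178 mm) begins 61 mm behind the grasp point.
Start: joints at [1.057, 0.359, 1.51, -0, 1.272, -0.115], TCP at [0.233, 0.553, 0.191] pointing down, gripper open.
Joint ranges: [-2.97, 2.97], [-1.01, 2.36], [0.21, 2.38], [-0.96, 4.11], [0.2, 2.71], [-2.98, 2.98]. Speed limits (rad/s): [2.39, 2.39, 3.14, 3.14, 3.14, 3.14].

### API

Orientations are given as a unit quaternion [x, y, z, w].
In Python, from bench import move_ptp, servo_line, goto_joints, move_gripper, sleep, inverse_kinematics, capture, PlanningError, close_job, spot_in, silhouettes, current_clock, current_joint_pos, current_qvel, current_joint_torque, current_position, current_orientation, current_force, current_torque, current_finger_gap gives the robot as it stands. Calls block until the motion is done:
- move_ptp(position, orientation): joint-space move of the TCP to a pose.
- servo_line(position, orientation=None, rate=0.15, contact_N=None): straight line of the TCP; orientation=None keeps the orientation; rate is the mean speed in m/s. With contact_N (N) it stops when the force on the tool has changed by that much, and returns True; else False.
- goto_joints(angles): joint-space move.
- move_gripper(opening): finger opening in m; the grip force is fixed at half the most; returns when the fingers have stopped.
- sleep(seconds).
- inverse_kinematics(position, orientation): joint angles nearest the present ones, or None.
- capture(name): name is "scene" or "top" or "wrist"; returns a dict with "image" (480x640x3 uint8, blue, green, red), "range_z" (480x640 float32, m along the optical axis (not along the pixel's ray), 0 where there is no reading), "intrinsics" (3x3 intrinsics, pixels), "R" (3x3) and "t" (3): a world point X has camera coordinates R X + t. Camera axes: x right, y down, z forward; pixel columns grow to the right and rows downward; lengths in m; the calibration is good to about 2 mm. A picture is of the moment at which its call begins.
A pose or a line that the arm cannot do raises PlanningError and nothing moves.
- close_job(): hands the job in, once; it reports no verdict.
Trained networks look in the newest picture that a camera, given by its name, has taken for a name from the list of things; names that differ only in an ending like _2 or _b are one class to them, and where a whole thing is asked for, a point or a joint stands for the part that bears it (a point fixed in the world has none). Each returns a list of dicts, best first, with "conf" (0 to 1); they miss things now and then, are a little off and sometimes report something else, mostly with a low value. They report only what shows in the picture. A call takes as long as a camera call.
- spot_in(camera, query): "xy" ([column, row] in pixels, amid what is visible of it).
- silhouettes(camera, query): "region" (480x640 bool, what is visible of it) and "xy" ([column, row] in pixels, amid what is visible of it).
Readings, each from a call of its own:
- current_clock(): time.
- current_joint_pos(): joint angles.
- current_qvel(): joint speeds.
- current_joint_torque(): joint torques, N m.
- current_position(): TCP position.
- current_orientation(): TCP orientation.
- current_force(): force on the tool from outside, world axes, zero at the start.
- current_torque(): the same for the moment, N m.
- current_finger_gap(): finger opening in m.
Only numpy, scipy, OpenCV 4.12 (cv2) and the standard library are available. Lean on these libraries where they do the work, as an engineer would, in place of code of your own. Each camera call takes 0.05 s, during which the arm holds its last target.

## Working session

There is one attempt and no reset: what is moved stays moved. The work goes in short steps, each a Python script; the robot and the scene stay as the last script left them, time stands still between calls to the robot, and variables do not carry over. Pictures are saved under pics/ and viewed, and the job is handed in when it is done.

```bash
ls; mkdir -p pics
python3 - <<'E'
from bench import *
import cv2,numpy as np
for n in ["scene","top","wrist"]:
    c=capture(n); cv2.imwrite(f"pics/{n}0.png",c["image"]); np.savez(f"{n}0.npz",**c)
    print(n,c["intrinsics"].tolist(),c["R"].round(3).tolist(),c["t"].round(3).tolist())
    for q in ["clipboard","tab_top","hook_a","sorter","rack","fin_top","keeper","lips","bolt_tip","rail_mid","mug","stapler","pen_cup"]:
        try: print(q,[(np.round(d["xy"]).tolist(),round(d["conf"],2)) for d in spot_in(n,q)][:3])
        except Exception as e: print(q,e)
print(current_clock(),current_position(),current_orientation())
E
```

```text
pics
scene [[532.4776188416234, 0.0, 322.36880725866064], [0.0, 532.4776188416234, 248.73612148571064], [0.0, 0.0, 1.0]] [[-0.03, 1.0, -0.001], [0.67, 0.02, -0.742], [-0.742, -0.022, -0.67]] [-0.034, -0.23, 1.441]
clipboard [([471.0, 261.0], 0.67)]
tab_top []
hook_a [([473.0, 258.0], 0.72)]
sorter [([451.0, 287.0], 0.63)]
rack [([239.0, 277.0], 0.87)]
fin_top [([178.0, 260.0], 0.56)]
keeper []
lips [([170.0, 290.0], 0.83), ([177.0, 260.0], 0.48)]
bolt_tip [([170.0, 288.0], 0.45)]
rail_mid [([238.0, 281.0], 0.82), ([177.0, 260.0], 0.26)]
mug [([433.0, 389.0], 0.67)]
stapler [([183.0, 243.0], 0.69)]
pen_cup [([474.0, 258.0], 0.59), ([415.0, 218.0], 0.57)]
top [[436.74508830656526, 0.0, 321.3190560084743], [0.0, 436.74508830656526, 240.4918508915253], [0.0, 0.0, 1.0]] [[0.015, -1.0, -0.001], [-0.995, -0.015, -0.103], [0.103, 0.003, -0.995]] [0.057, 0.528, 0.921]
clipboard [([188.0, 258.0], 0.61), ([462.0, 216.0], 0.35)]
tab_top [([189.0, 264.0], 0.75)]
hook_a [([191.0, 259.0], 0.78)]
sorter [([215.0, 260.0], 0.97)]
rack [([393.0, 254.0], 0.97)]
fin_top [([188.0, 260.0], 0.7)]
keeper []
lips [([460.0, 213.0], 0.5)]
bolt_tip []
rail_mid [([392.0, 254.0], 0.86), ([460.0, 215.0], 0.43)]
mug [([243.0, 149.0], 0.89)]
stapler [([471.0, 342.0], 0.64)]
pen_cup [([230.0, 350.0], 0.84)]
wrist [[332.1929393679691, 0.0, 322.5698384585934], [0.0, 332.1929393679691, 236.75105533259648], [0.0, 0.0, 1.0]] [[0.389, 0.921, -0.0], [0.882, -0.372, 0.288], [0.266, -0.112, -0.958]] [-0.6, -0.034, 0.391]
clipboard [([207.0, 433.0], 0.67)]
tab_top [([204.0, 432.0], 0.82)]
hook_a [([206.0, 430.0], 0.71)]
sorter [([235.0, 422.0], 0.59)]
rack [([211.0, 432.0], 0.5)]
fin_top [([232.0, 420.0], 0.27)]
keeper []
lips []
bolt_tip [([204.0, 430.0], 0.51)]
rail_mid []
mug []
stapler []
pen_cup [([130.0, 319.0], 0.47)]
2.1 [0.23295375 0.55288155 0.19129267] [ 8.33154620e-01  5.53040121e-01 -5.52136007e-05  3.70727604e-05]
```

View pics/scene0.png

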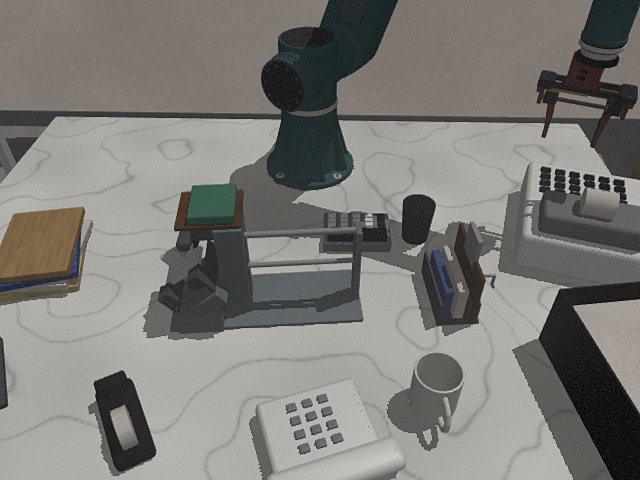

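View pics/top0.png

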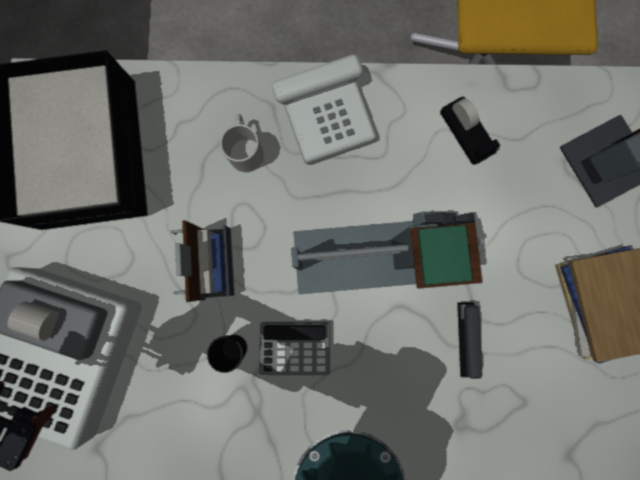

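View pics/wrist0.png

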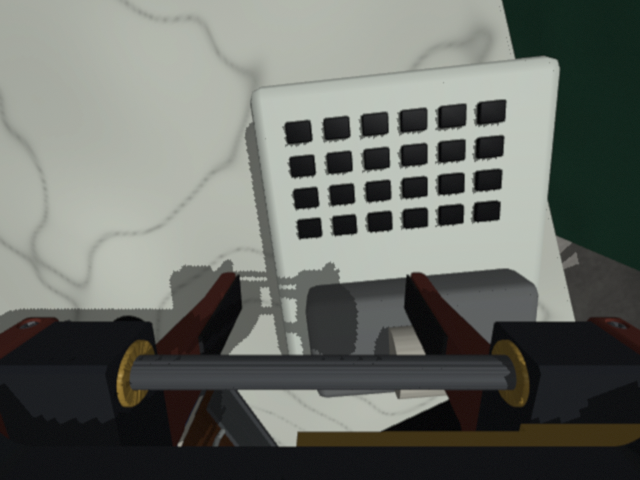

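```bash
cat > h.py <<'E'
import numpy as np,cv2
def cloud(c):
    d=c["range_z"];K=c["intrinsics"];v,u=np.mgrid[:480,:640]
    P=np.stack([(u-K[0,2])/K[0,0]*d,(v-K[1,2])/K[1,1]*d,d],-1)
    W=(P-c["t"])@c["R"]; W[d==0]=np.nan
    return W
E
python3 - <<'E'
from h import *
for n in ["top","scene"]:
    c=dict(np.load(n+"0.npz")); W=cloud(c)
    print(n)
    reg={"top":{"tab":(165,215,225,300),"rail":(285,425,240,270),"post":(285,310,235,275)},"scene":{"tab":(455,500,215,320),"rail":(240,365,220,250)}}[n]
    for k,(a,b,e,f) in reg.items():
        w=W[e:f,a:b].reshape(-1,3); w=w[~np.isnan(w[:,0])]
        if k=="tab":
            for lo,hi in [(.16,.2),(.14,.16),(.12,.14),(.10,.12)]:
                s=w[(w[:,2]>lo)&(w[:,2]<hi)]
                if len(s)>3: print(k,lo,len(s),s.mean(0).round(4),s.min(0).round(4),s.max(0).round(4))
        else:
            s=w[(w[:,2]>.16)&(w[:,2]<.19)]
            print(k,len(s),s.mean(0).round(4),s.min(0).round(4),s.max(0).round(4))
            if len(s)>10: print(np.polyfit(s[:,1],s[:,0],1),np.histogram(s[:,1],20))
    im=c["image"]
    if n=="top":
        for nm,(a,b,e,f) in {"a":(150,250,200,320),"b":(280,500,195,300)}.items(): cv2.imwrite(f"pics/top_{nm}.png",cv2.resize(im[e:f,a:b],None,fx=min(800/(b-a),600/(f-e)),fy=min(800/(b-a),600/(f-e))))
    else:
        for nm,(a,b,e,f) in {"a":(410,510,210,330),"b":(140,380,175,340)}.items(): cv2.imwrite(f"pics/scene_{nm}.png",cv2.resize(im[e:f,a:b],None,fx=min(800/(b-a),600/(f-e)),fy=min(800/(b-a),600/(f-e))))
E
```

```text
top
tab 0.16 227 [0.4737 0.3264 0.1688] [0.4448 0.3197 0.16  ] [0.5038 0.3349 0.1741]
tab 0.14 106 [0.4745 0.3229 0.1501] [0.4452 0.32   0.14  ] [0.5037 0.3259 0.1591]
tab 0.12 312 [0.4706 0.3257 0.1261] [0.4    0.3164 0.1201] [0.5435 0.3561 0.1392]
tab 0.1 273 [0.4718 0.3287 0.1119] [0.3996 0.3166 0.1   ] [0.5468 0.361  0.1199]
rail 930 [0.4894 0.0142 0.1787] [ 0.4627 -0.1056  0.1605] [0.5159 0.1197 0.1899]
[-0.07663433  0.49050116] (array([ 31,  80,  39,  43,  42,  37,  42,  38,  42,  42,  41,  37,  40,
        42,  43,  41,  37,  41,  62, 110]), array([-0.10558511, -0.09431991, -0.0830547 , -0.0717895 , -0.06052429,
       -0.04925909, -0.03799388, -0.02672868, -0.01546348, -0.00419827,
        0.00706693,  0.01833214,  0.02959734,  0.04086255,  0.05212775,
        0.06339295,  0.07465816,  0.08592336,  0.09718857,  0.10845377,
        0.11971897]))
post 213 [0.4811 0.1065 0.1791] [0.4627 0.0866 0.1605] [0.4987 0.1197 0.1837]
[-0.01489669  0.48265884] (array([ 6,  7,  7,  7,  7,  7,  7,  6,  6,  6,  2, 15, 13, 14, 20, 21, 21,
       19, 17,  5]), array([0.08655121, 0.0882096 , 0.0
[... 421 characters left out ...]
99]
tab 0.12 305 [0.4846 0.3273 0.1268] [0.394  0.3169 0.1202] [0.5537 0.3392 0.14  ]
tab 0.1 363 [0.4922 0.3299 0.1106] [0.3957 0.3168 0.1   ] [0.5554 0.3642 0.1199]
rail 961 [0.4944 0.0154 0.1762] [ 0.4625 -0.0948  0.1601] [0.5374 0.1208 0.1898]
[-0.11284845  0.49613425] (array([103,  44,  41,  39,  41,  42,  42,  36,  42,  42,  37,  39,  42,
        41,  36,  41,  42,  38,  67, 106]), array([-0.09482889, -0.08404939, -0.0732699 , -0.06249041, -0.05171092,
       -0.04093142, -0.03015193, -0.01937244, -0.00859294,  0.00218655,
        0.01296604,  0.02374553,  0.03452503,  0.04530452,  0.05608401,
        0.06686351,  0.077643  ,  0.08842249,  0.09920199,  0.10998148,
        0.12076097]))
```

View pics/top_a.png

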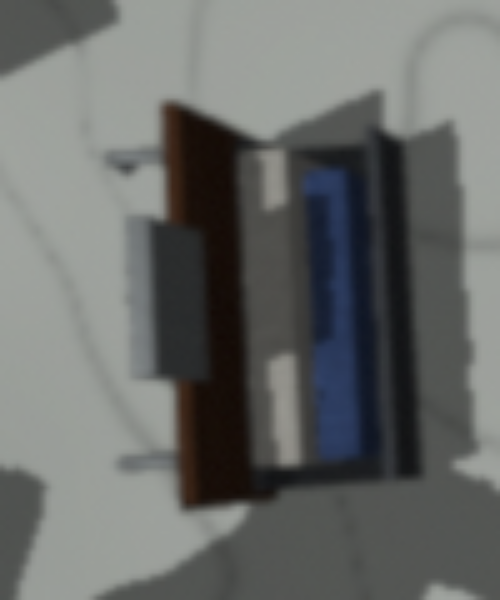

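View pics/scene_b.png

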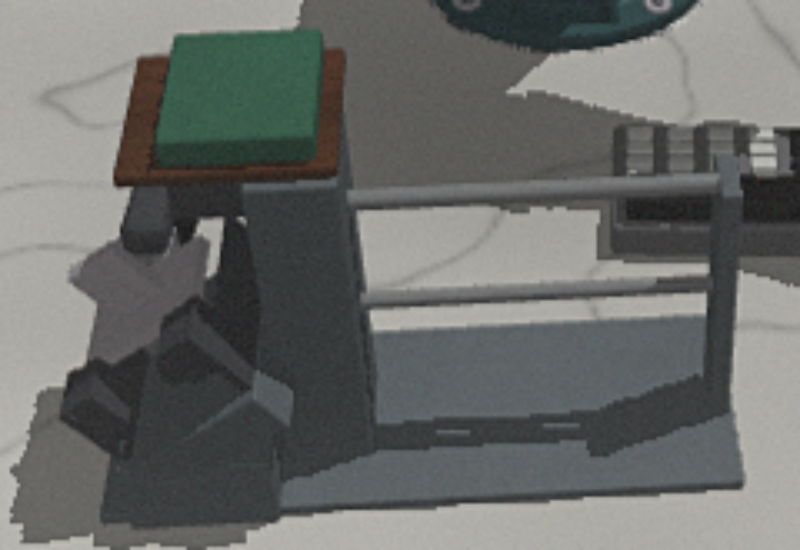

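View pics/top_b.png

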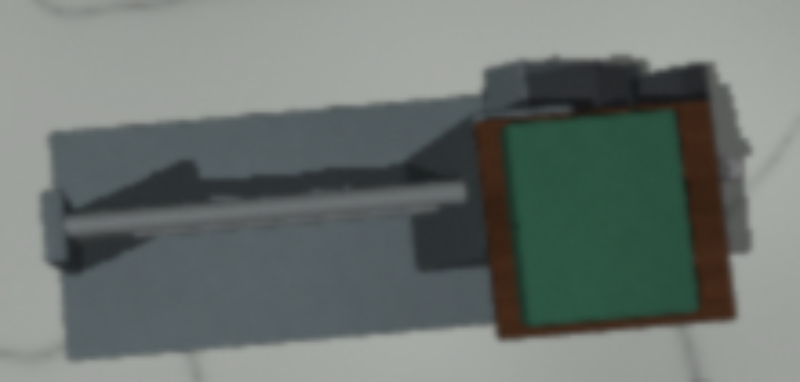

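View pics/scene_a.png

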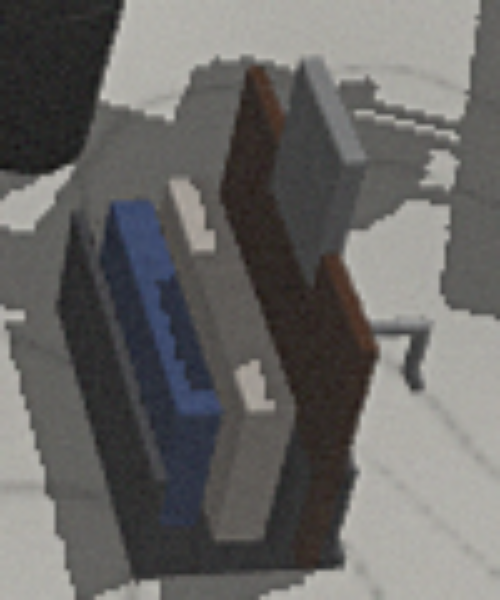

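```bash
cat > a.py <<'E'
from h import *
from scipy.optimize import least_squares
S={}
for n in ["top","scene"]:
    c=dict(np.load(n+"0.npz")); W=cloud(c).reshape(-1,3); S[n]=W[~np.isnan(W[:,0])]
def railfit(w):
    s=w[(w[:,1]>-.08)&(w[:,1]<.085)&(abs(w[:,0]-(.4905-.05*w[:,1]))<.02)&(abs(w[:,2]-.175)<.012)]
    def f(p):
        d=np.array([p[1],1,p[3]]);d/=np.linalg.norm(d)
        q=s-np.array([p[0],0,p[2]]); return np.linalg.norm(np.cross(q,d),axis=1)-.006
    r=least_squares(f,[.49,-.05,.175,0],loss="soft_l1",f_scale=.002)
    return r.x,len(s),np.sqrt(np.mean(r.fun**2))
for n in S: print(n,railfit(S[n]))
print("both",railfit(np.vstack(list(S.values()))))
# base plate boundary, z~<0.02
def show(n,lo,hi,m):
    w=S[n];print(n,m)
# tab: top face and faces
for n,w in S.items():
    s=w[(w[:,2]>.135)&(w[:,2]<.18)&(abs(w[:,0]-.475)<.04)&(abs(w[:,1]-.327)<.03)]
    r=cv2.minAreaRect(s[:,:2].astype(np.float32)); print(n,"tabrect",r,"ztop",np.percentile(s[:,2],95))
    t=s[s[:,2]>.167]; print(" top",len(t),t.mean(0),t[:,1].min(),t[:,1].max(), np.percentile(t[:,1],[3,97]),np.percentile(t[:,0],[1,99]))
    b=w[(w[:,2]>.121)&(w[:,2]<.13)&(abs(w[:,0]-.475)<.1)&(abs(w[:,1]-.324)<.02)]
    p=np.polyfit(b[:,0],b[:,1],1); print(" boardtop",len(b),p,b.min(0),b.max(0))
# rack base end edge etc. in the rack-aligned frame
E
python3 a.py
```

```text
top (array([ 0.49233109, -0.10278527,  0.17442399,  0.00077905]), 594, np.float64(0.0011059564751763702))
scene (array([ 0.4909054 , -0.10119571,  0.17344006, -0.00175146]), 616, np.float64(0.0013855541039563507))
both (array([ 4.91483318e-01, -1.02052796e-01,  1.73988216e-01, -4.34688867e-04]), 1210, np.float64(0.0013956755756832167))
top tabrect ((0.4743090271949768, 0.3275223970413208), (0.05934232473373413, 0.011274882592260838), 5.0632643699646) ztop 0.17190974380330168
 top 184 [0.47434781 0.32720082 0.16996481] 0.31983617521493357 0.3349115867543321 [0.32124974 0.33365073] [0.44486248 0.50373259]
 boardtop 278 [0.09099868 0.28320551] [0.39604223 0.31640035 0.12100362] [0.55330028 0.34214052 0.12983546]
scene tabrect ((0.4739980399608612, 0.327813982963562), (0.06352353096008301, 0.010804151184856892), 5.271303176879883) ztop 0.17013374385026786
 top 121 [0.47518271 0.32795117 0.16902945] 0.3217573540933234 0.3356101523109222 [0.32236534 0.33414673] [0.44438213 0.5024155 ]
 boardtop 214 [0.09577209 0.281382  ] [0.3947173  0.3169285  0.12102184] [0.55366668 0.33923113 0.12970947]
```

```bash
cat > b.py <<'E'
from a import *
psi=np.arctan(.102); ey=np.array([-np.sin(psi),np.cos(psi)]);ex=np.array([np.cos(psi),np.sin(psi)])
o0=np.array([.4915,0])
def rk(w,o=o0): 
    q=w[:,:2]-o; return np.c_[q@ex,q@ey,w[:,2]]
if __name__=="__main__":
  for n,w in S.items():
    r=rk(w)
    p=r[(abs(r[:,0])<.02)&(abs(r[:,1]-.115)<.02)&(r[:,2]>.1776)&(r[:,2]<.19)]
    print(n,"posttop y",len(p),p.min(0),p.max(0),np.percentile(p[:,1],[3,50,97]))
    b=r[(abs(r[:,0])<.09)&(abs(r[:,1]-.1)<.06)&(r[:,2]>.006)&(r[:,2]<.04)]
    print("base",len(b),np.percentile(b,[1,99],axis=0), np.median(b[:,2]))
    s=r[(abs(r[:,0])<.12)&(r[:,1]<-.05)&(r[:,1]>-.3)&(r[:,2]>.205)&(r[:,2]<.228)]
    print("shelf",len(s),np.percentile(s,[.5,99.5],axis=0))
    s=r[(abs(r[:,0])<.12)&(r[:,1]<-.05)&(r[:,1]>-.3)&(r[:,2]>.235)&(r[:,2]<.25)]
    print("book",len(s),np.percentile(s,[.5,99.5],axis=0))
    d=r[(abs(r[:,0])<.1)&(r[:,1]<-.05)&(r[:,1]>-.3)&(r[:,2]<.205)&(r[:,2]>.02)]
    print("lock pts",len(d),np.percentile(d,[1,99],axis=0))
E
python3 b.py
```

```text
top (array([ 0.49233109, -0.10278527,  0.17442399,  0.00077905]), 594, np.float64(0.0011059564751763702))
scene (array([ 0.4909054 , -0.10119571,  0.17344006, -0.00175146]), 616, np.float64(0.0013855541039563507))
both (array([ 4.91483318e-01, -1.02052796e-01,  1.73988216e-01, -4.34688867e-04]), 1210, np.float64(0.0013956755756832167))
top tabrect ((0.4743090271949768, 0.3275223970413208), (0.05934232473373413, 0.011274882592260838), 5.0632643699646) ztop 0.17190974380330168
 top 184 [0.47434781 0.32720082 0.16996481] 0.31983617521493357 0.3349115867543321 [0.32124974 0.33365073] [0.44486248 0.50373259]
 boardtop 278 [0.09099868 0.28320551] [0.39604223 0.31640035 0.12100362] [0.55330028 0.34214052 0.12983546]
scene tabrect ((0.4739980399608612, 0.327813982963562), (0.06352353096008301, 0.010804151184856892), 5.271303176879883) ztop 0.17013374385026786
 top 121 [0.47518271 0.32795117 0.16902945] 0.3217573540933234 0.3356101523109222 [0.32236534 0.33414673] [0.44438213 0.5024155 ]
 boardtop 214 [0.09577209 0.281382  ] [0.3947173  0.3169285  0.12102184] [0.55366668 0.33923113 0.12970947
[... 318 characters left out ...]
2745873]]
book 2692 [[-0.06802755 -0.18167247  0.23582315]
 [ 0.02577004 -0.10272962  0.243725  ]]
lock pts 1472 [[-0.0339387  -0.25130469  0.02882009]
 [ 0.07423318 -0.05323933  0.20110103]]
scene posttop y 94 [-0.01792442  0.09517135  0.17761308] [0.01860018 0.11932434 0.18178735] [0.0966483  0.1123291  0.11873271]
base 1238 [[-0.0666132   0.04116621  0.00601436]
 [ 0.06927858  0.12051133  0.03658039]] 0.007187556123278456
shelf 1269 [[-0.07322692 -0.20399463  0.20547905]
 [ 0.03624825 -0.09174057  0.22754282]]
book 1574 [[-0.06804736 -0.18077754  0.23523845]
 [ 0.02625006 -0.10204572  0.24140183]]
lock pts 6998 [[-0.03283242 -0.24498699  0.0221897 ]
 [ 0.0759823  -0.06114272  0.20211316]]
```

```bash
cat > c.py <<'E'
from b import *
O=np.array([.5010,-.0930]); a=np.radians(35)
if __name__=="__main__":
  c=dict(np.load("scene0.npz")); W=cloud(c)
  r=rk(W.reshape(-1,3),O)
  L=np.c_[r[:,0],r[:,1]*np.cos(a)+r[:,2]*np.sin(a),-r[:,1]*np.sin(a)+r[:,2]*np.cos(a)].reshape(480,640,3)
  for (u,v) in [(178,260),(172,256),(176,256),(180,256),(184,256),(188,256),(176,264),(180,252),(168,262),(200,270),(196,278),(168,290),(164,294),(190,285),(205,285),(215,285),(222,292)]:
    print((u,v),(L[v,u]*1000).round(1),(r.reshape(480,640,3)[v,u]*1000).round(1))
  im=c["image"][235:325,145:240]
  cv2.imwrite("pics/lock.png",cv2.resize(im,None,fx=6.3,fy=6.3,interpolation=cv2.INTER_NEAREST))
  m=(np.abs(L[...,0]-.03)<.06)&(r.reshape(480,640,3)[...,2]>.02)&(r.reshape(480,640,3)[...,2]<.2)&(r.reshape(480,640,3)[...,1]<-.0)&(r.reshape(480,640,3)[...,1]>-.17)
  q=L[m]
  print("hist z",[(round(e*1000),int(h)) for h,e in zip(*np.histogram(q[:,2],np.arange(0.04,.26,.004)))])
E
python3 c.py | tail -18
```

```text
(178, 260) [  7.  -28.3 174. ] [   7.  -123.   126.3]
(172, 256) [  7.2 -29.4 187.9] [   7.2 -131.8  137. ]
(176, 256) [  7.9 -23.4 183.8] [   7.9 -124.5  137.1]
(180, 256) [  7.9 -17.8 179.4] [   7.9 -117.4  136.7]
(184, 256) [  0.6 -17.7 170.6] [   0.6 -112.3  129.6]
(188, 256) [-14.5 -23.2 157.2] [ -14.5 -109.2  115.4]
(176, 264) [  6.3 -38.9 168.7] [   6.3 -128.6  115.8]
(180, 252) [ -1.9 -18.1 180.7] [  -1.9 -118.5  137.7]
(168, 262) [  9.  -44.3 182.9] [   9.  -141.2  124.4]
(200, 270) [ 43.6  12.1 154.1] [ 43.6 -78.5 133.1]
(196, 278) [ 64.    8.5 157.5] [ 64.  -83.3 133.9]
(168, 290) [ 53.5 -59.3 159.8] [  53.5 -140.2   96.9]
(164, 294) [ 62.  -64.9 162.4] [  62.  -146.3   95.8]
(190, 285) [ 14.3 -51.8 118.2] [  14.3 -110.2   67.2]
(205, 285) [ 63.7   8.2 134.7] [ 63.7 -70.5 115.1]
(215, 285) [ 52.3  13.1 115.6] [ 52.3 -55.6 102.2]
(222, 292) [59.7 16.  99.6] [ 59.7 -44.   90.8]
hist z [(40, 45), (44, 44), (48, 62), (52, 63), (56, 66), (60, 68), (64, 80), (68, 98), (72, 93), (76, 86), (80, 91), (84, 130), (88, 147), (92, 163), (96, 160), (100, 163), (104, 171), (108, 189), (112, 739), (116, 185), (120, 161), (124, 144), (128, 149), (132, 156), (136, 196), (140, 207), (144, 157), (148, 173), (152, 233), (156, 585), (160, 337), (164, 95), (168, 75), (172, 79), (176, 63), (180, 62), (184, 69), (188, 56), (192, 71), (196, 89), (200, 27), (204, 20), (208, 11), (212, 1), (216, 0), (220, 0), (224, 0), (228, 0), (232, 0), (236, 0), (240, 0), (244, 0), (248, 0), (252, 0)]
```

View pics/lock.png

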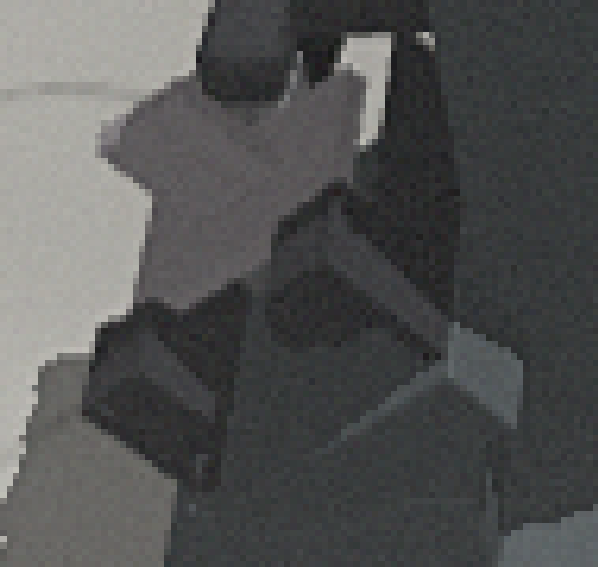

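```bash
cat >> c.py <<'E'
  def pr(nm,k): print(nm,len(k),(np.percentile(k,[2,10,50,90,98],axis=0)*1000).round(1).tolist())
  q=L[235:325,145:240].reshape(-1,3); q=q[~np.isnan(q[:,0])]
  f=q[(q[:,2]>.165)&(q[:,2]<.205)&(q[:,0]>-.01)&(q[:,0]<.02)&(q[:,1]<0)]
  pr("fin",f); print(np.histogram(f[:,2]*1000,np.arange(160,206,2)))
  pr("fin+xface",f[(f[:,2]<.192)&(f[:,0]>.004)]); pr("fintop",f[f[:,2]>.193])
  k=q[(q[:,2]>.148)&(q[:,2]<.167)&(q[:,0]<.031)&(q[:,1]<.02)&(q[:,0]>-.03)]; pr("plate",k); print(np.histogram(k[:,2]*1000,np.arange(148,168,1)))
  print("plate xmax/ymin", k[:,0].max(),k[:,1].min(),k[:,1].max())
  l=q[(q[:,2]>.152)&(q[:,2]<.166)&(q[:,0]>.033)&(q[:,0]<.068)]
  for s in (l[l[:,1]<-.03],l[l[:,1]>-.03]): pr("lip",s)
E
python3 c.py | tail -12
```

```text
(array([ 0,  0, 11, 17, 17, 17, 21, 20, 13, 19, 19, 18, 21, 19, 16, 15, 23,
       18, 44, 12,  0,  0]), array([160, 162, 164, 166, 168, 170, 172, 174, 176, 178, 180, 182, 184,
       186, 188, 190, 192, 194, 196, 198, 200, 202, 204]))
fin+xface 211 [[4.4, -50.1, 165.4], [5.8, -47.2, 167.5], [7.4, -32.3, 178.2], [9.0, -18.8, 189.1], [9.9, -17.1, 191.3]]
fintop 86 [[-3.4, -49.2, 193.2], [-0.9, -46.4, 193.8], [5.8, -31.4, 196.6], [8.9, -18.1, 198.2], [10.3, -16.3, 198.5]]
plate 602 [[-24.8, -72.1, 150.6], [-15.5, -61.6, 153.3], [8.5, -24.9, 157.5], [28.5, 4.4, 160.5], [30.4, 6.4, 165.6]]
(array([  3,   4,  14,  16,  18,  18,  10,  26,  99, 193, 114,  23,   8,
        10,   9,   7,   8,  11,  11]), array([148, 149, 150, 151, 152, 153, 154, 155, 156, 157, 158, 159, 160,
       161, 162, 163, 164, 165, 166, 167]))
plate xmax/ymin 0.030955909510613482 -0.07569804927525446 0.008421220023876769
lip 211 [[34.4, -81.5, 152.2], [37.7, -78.8, 153.6], [54.4, -65.7, 160.5], [64.6, -58.0, 162.3], [66.2, -56.5, 162.8]]
lip 383 [[33.2, -9.5, 152.2], [33.8, -5.1, 153.6], [38.1, 13.7, 160.2], [63.1, 94.6, 163.1], [66.0, 105.6, 165.3]]
```

```bash
cat > m.py <<'E'
import numpy as np
from scipy.spatial.transform import Rotation as Rn
from bench import *
psi=np.arctan(.102); EX=np.array([np.cos(psi),np.sin(psi),0]);EY=np.array([-np.sin(psi),np.cos(psi),0]);EZ=np.array([0,0,1.])
O=np.array([.5010,-.0930,0]); a=np.radians(35)
NY=np.cos(a)*EY+np.sin(a)*EZ; NZ=-np.sin(a)*EY+np.cos(a)*EZ
def lock(x,y,z): return O+x*EX+y*NY+z*NZ      # face at z=.1133, axis y=-.0335, x=.001
def quat(x,z):
    x=np.asarray(x,float);z=np.asarray(z,float);y=np.cross(z,x); return Rn.from_matrix(np.c_[x,y,z]).as_quat()
def down(th): return quat([np.cos(th),np.sin(th),0],[0,0,-1])
YC=np.pi/2+np.arctan(.092)
TAB=np.array([.4743,.3276,.171])
RM=O+.1*EY+.175*EZ
QL=[quat(EX,-NZ),quat(-EX,-NZ)]
E
python3 - <<'E'
from m import *
g=TAB-[0,0,.034]
for q,n in [(down(YC),'yc'),(down(YC-np.pi),'yc-pi')]:
    print(n,inverse_kinematics(g,q),inverse_kinematics(g+[0,0,.12],q))
for th,s in [(psi,1),(psi+np.pi,-1)]:
    p=RM-14e-3*s*EX; p[2]=.205
    for dz in (0,.055): print('hang',s,inverse_kinematics(p+[0,0,dz],down(th)))
for q in QL:
    for z in (.157,.13,.25): print('lock',z,inverse_kinematics(lock(.001,-.0335,z),q))
    print(inverse_kinematics(lock(.031,-.0335,.13),q))
print(current_clock(),RM,lock(.001,-.0335,.197))
E
```

```text
yc [ 4.84645108e-01  3.79481394e-01  1.62633247e+00 -4.44089210e-16
  1.13577879e+00 -1.17789297e+00] [ 4.84645108e-01  2.72698911e-01  1.47161237e+00 -4.44089210e-16
  1.39728138e+00 -1.17789297e+00]
yc-pi [ 4.84645108e-01  3.79481394e-01  1.62633247e+00 -4.44089210e-16
  1.13577879e+00  1.96369969e+00] [ 4.84645108e-01  2.72698911e-01  1.47161237e+00 -4.44089210e-16
  1.39728138e+00  1.96369969e+00]
hang 1 [-1.34350324e-01  1.66607315e-01  1.74720011e+00 -4.44089210e-16
  1.22778523e+00 -2.35998780e-01]
hang 1 [-1.34350324e-01  1.17398240e-01  1.66496191e+00 -4.44089210e-16
  1.35923250e+00 -2.35998780e-01]
hang -1 [-1.21247630e-01  2.08243484e-01  1.69282711e+00 -4.44089210e-16
  1.24052206e+00  2.91869657e+00]
hang -1 [-1.21247630e-01  1.60926343e-01  1.61223970e+00 -4.44089210e-16
  1.36842661e+00  2.91869657e+00]
lock 0.157 [-0.79023189  0.64713378  1.42455328  0.36845845  1.56898537 -0.98746158]
lock 0.13 [-0.77600132  0.65994548  1.46633612  0.37588073  1.51365888 -0.9958652 ]
lock 0.25 [-0.83578413  0.62135193  1.26119875  0.35297677  1.76071914 -0.95984765]
[-0.7432415   0.68515667  1.41057214  0.39092334  1.53148273 -0.95833829]
lock 0.157 [-0.79023189  0.64713378  1.42455328  0.36845845  1.56898537  2.15413107]
lock 0.13 [-0.77600132  0.65994548  1.46633612  0.37588073  1.51365888  2.14572746]
lock 0.25 [-0.83578413  0.62135193  1.26119875  0.35297677  1.76071914  2.181745  ]
[-0.7432415   0.68515667  1.41057214  0.39092334  1.53148273  2.18325436]
2.1 [0.49085265 0.00648382 0.175     ] [ 0.51624539 -0.23260978  0.14215814]
```

Run:
```python
from m import *
import cv2
g=TAB-[0,0,.034]
move_ptp(g+[0,0,.07],down(YC)); servo_line(g,rate=.12)
print(current_position(),current_force()); move_gripper(0.0); print("gap",current_finger_gap(),current_force())
servo_line(g+[0,0,.125],rate=.12); print(current_force(),current_finger_gap(),current_clock())
for n in ["scene","top"]:
    c=capture(n); cv2.imwrite(f"pics/{n}1.png",c["image"]); np.savez(f"{n}1.npz",**c)
```

```text
[0.47450676 0.32811054 0.13742685] [-0.0902323  -0.21599626  0.73973531]
gap 0.009501111093957688 [-0.95708606  0.14247235 -0.00474851]
[ 1.0094512  -0.10709064 -2.38369931] 0.00930287294202618 6.4667
```

View pics/scene1.png

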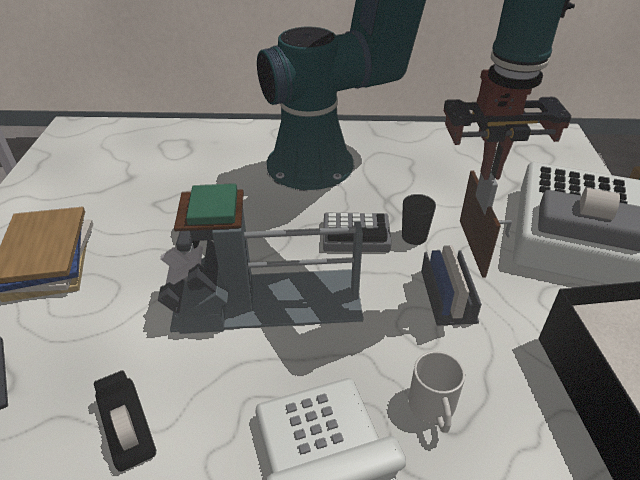

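Run:
```python
from m import *
import cv2
p=RM-.014*EX; p[2]=.262
move_ptp(p,down(psi)); print(current_position(),current_clock(),current_finger_gap())
for n in ["scene","top"]:
    c=capture(n); cv2.imwrite(f"pics/{n}2.png",c["image"]); np.savez(f"{n}2.npz",**c)
from h import cloud
for n in ["top","scene"]:
    c=dict(np.load(n+"2.npz")); w=cloud(c).reshape(-1,3); w=w[~np.isnan(w[:,0])]
    q=w-p; r=np.c_[q@EX,q@EY,w[:,2]]
    b=r[(abs(r[:,0])<.012)&(abs(r[:,1])<.09)&(r[:,2]>.19)&(r[:,2]<.256)]
    if len(b)>20:
        A=np.c_[b[:,1],b[:,2]-.23,np.ones(len(b))]; print(n,"board x=a*y+b*z+c",len(b),np.linalg.lstsq(A,b[:,0],rcond=None)[0],np.percentile(b,[1,99],axis=0).round(4).tolist())
    h=r[(r[:,0]>.012)&(r[:,0]<.04)&(abs(abs(r[:,1])-.06)<.02)&(r[:,2]>.198)&(r[:,2]<.26)]
    for s in (h[h[:,1]<0],h[h[:,1]>0]):
        if len(s): print(" hook",len(s),np.percentile(s,[2,50,98],axis=0).round(4).tolist())
im=cv2.imread("pics/scene2.png")[90:330,130:400]; cv2.imwrite("pics/s2c.png",cv2.resize(im,None,fx=2.4,fy=2.4))
im=cv2.imread("pics/top2.png")[180:330,260:520]; cv2.imwrite("pics/t2c.png",cv2.resize(im,None,fx=3,fy=3))
```

```text
[0.47723777 0.00565452 0.26211923] 7.7917 0.0005368046044333813
```

View pics/s2c.png

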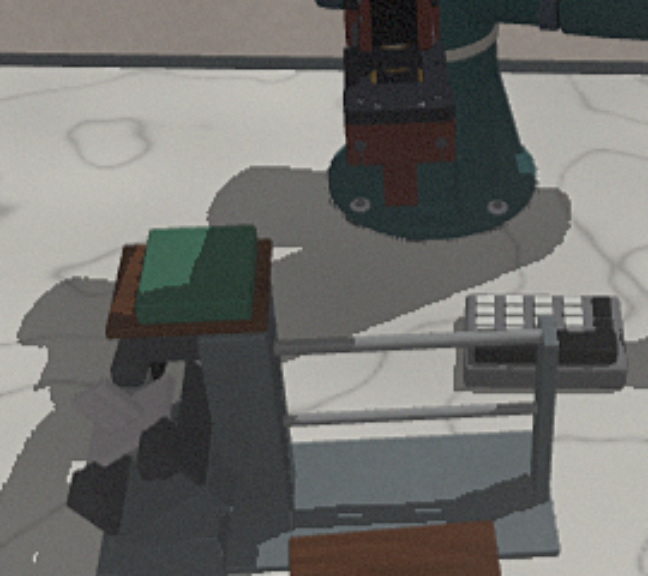

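View pics/t2c.png

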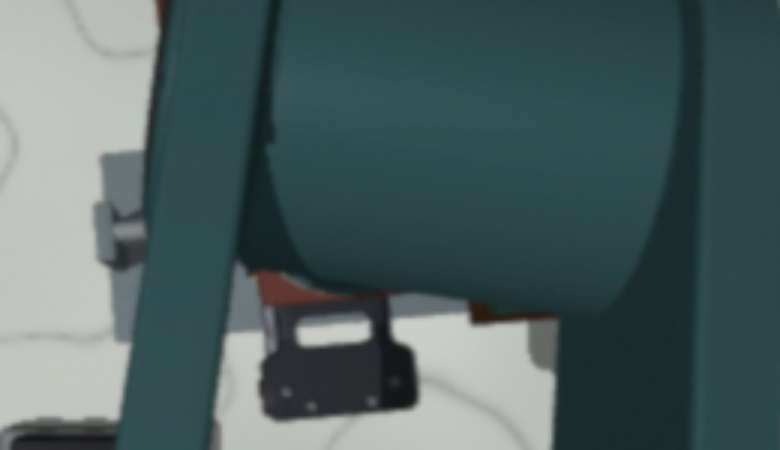

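View pics/scene2.png

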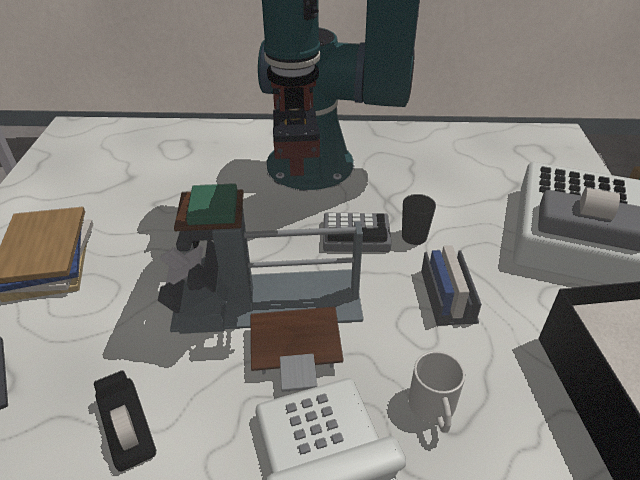

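View pics/top2.png

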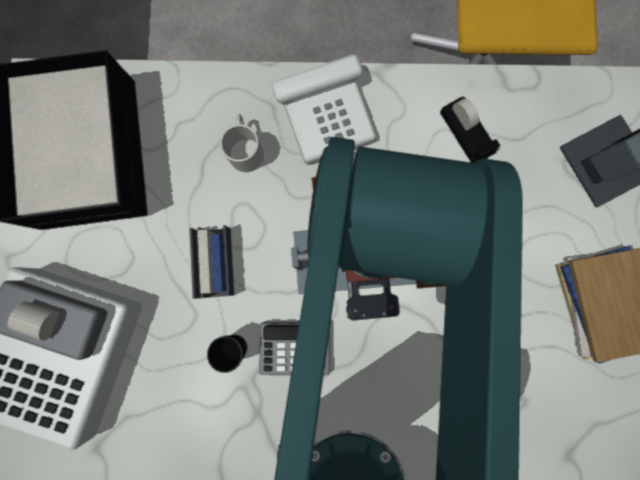

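Run:
```python
from m import *
import cv2
j=np.array(current_joint_pos()); j[0]=.75; goto_joints(j)
from h import cloud
for n in ["scene","top"]:
    c=capture(n); cv2.imwrite(f"pics/{n}3.png",c["image"]); np.savez(f"{n}3.npz",**c)
im=cv2.imread("pics/scene3.png")[270:410,220:400]; cv2.imwrite("pics/s3c.png",cv2.resize(im,None,fx=4,fy=4))
im=cv2.imread("pics/top3.png")[110:300,240:500]; cv2.imwrite("pics/t3c.png",cv2.resize(im,None,fx=3,fy=3))
print(current_clock())
```

```text
9.5
```

View pics/s3c.png

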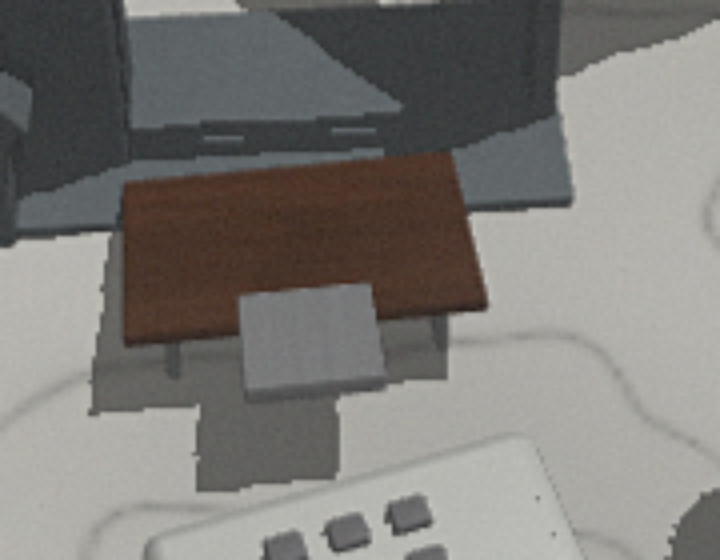

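View pics/t3c.png

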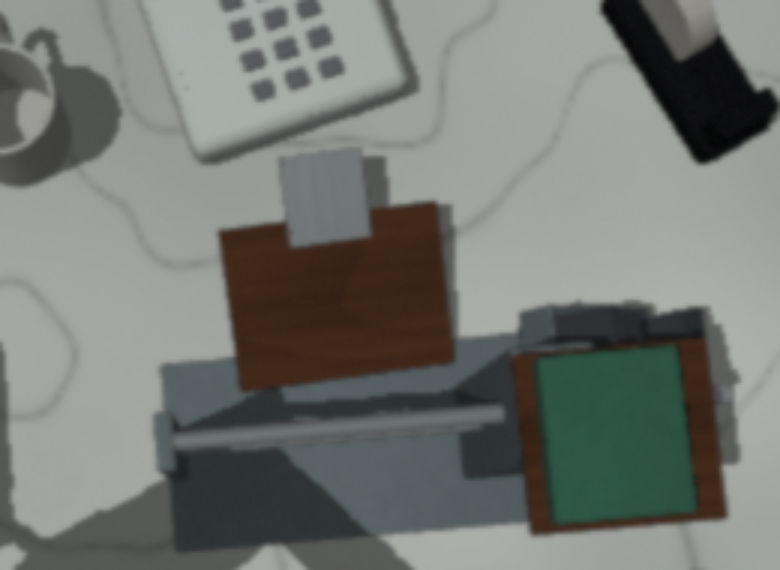

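Run:
```python
from m import *
from h import *
for n in ["top","scene"]:
    c=dict(np.load(n+"3.npz")); W=cloud(c); r=np.stack([(W-O)@EX,(W-O)@EY,W[...,2]],-1)
    im=c["image"].astype(int)
    m=(r[...,0]>.03)&(r[...,0]<.25)&(abs(r[...,1]-.1)<.12)&(r[...,2]>.012)&(r[...,2]<.09)
    br=m&(im[...,2]-im[...,0]>25)&(r[...,0]<.2); s=r[br]
    A=np.c_[s[:,0],s[:,1],np.ones(len(s))]; print(n,"board plane z=",np.linalg.lstsq(A,s[:,2],rcond=None)[0],cv2.minAreaRect(s[:,:2].astype(np.float32)))
    v,u=np.where(br)
    box=cv2.boxPoints(cv2.minAreaRect(s[:,:2].astype(np.float32))); print(box.round(4).tolist())
    # tab: gray just beyond
    xm=np.percentile(s[:,0],98)
    t=r[m&(r[...,0]>xm+.004)&(r[...,0]<xm+.045)&(abs(r[...,1]-s[:,1].mean())<.045)&(abs(im[...,2]-im[...,0])<25)&(r[...,2]>.02)]
    A=np.c_[t[:,0],t[:,1],np.ones(len(t))]; print("tab",len(t),cv2.minAreaRect(t[:,:2].astype(np.float32)),np.percentile(t,[2,50,98],axis=0).round(4).tolist(),np.linalg.lstsq(A,t[:,2],rcond=None)[0])
    ph=r[(r[...,0]>.19)&(r[...,0]<.35)&(r[...,1]>.0)&(r[...,1]<.2)&(r[...,2]>.01)&(r[...,2]<.15)]; print("phone",np.percentile(ph,[1,50,99],axis=0).round(3).tolist())
# IKs
tc=O+.163*EX+.1*EY
for z in (.02,.05,.15,.25):
  for q in (quat(EY,-EZ),quat(-EY,-EZ)):
    print(z,inverse_kinematics([tc[0],tc[1],z],q))
```

```text
top board plane z= [0.27079449 0.01414094 0.00132605] ((0.1051684096455574, 0.081593357026577), (0.112545445561409, 0.15585938096046448), 2.9349334239959717)
[[0.04500000178813934, 0.15649999678134918], [0.05299999937415123, 0.0008999999845400453], [0.16539999842643738, 0.006599999964237213], [0.1573999971151352, 0.1623000055551529]]
tab 570 ((0.182302325963974, 0.07732683420181274), (0.07770007848739624, 0.040891703218221664), 89.98221588134766) [[0.1626, 0.056, 0.0457], [0.1819, 0.0857, 0.0527], [0.202, 0.1145, 0.0592]] [0.2645113  0.01278398 0.00345611]
phone [[0.193, 0.023, 0.015], [0.285, 0.112, 0.04], [0.349, 0.196, 0.059]]
scene board plane z= [0.26955205 0.01495584 0.00057451] ((0.10499000549316406, 0.08274277299642563), (0.11533472687005997, 0.15803715586662292), 3.279757499694824)
[[0.042899999767541885, 0.1582999974489212], [0.051899999380111694, 0.0006000000284984708], [0.1670999974012375, 0.007199999876320362], [0.15800000727176666, 0.164900004863739]]
tab 624 ((0.18489576876163483, 0.07755027711391449), (0.07984127104282379, 0.040826309472322464), 89.78642272949219) [[0
[... 316 characters left out ...]
382834e-01  1.54652749e+00 -4.44089210e-16
  9.82682329e-01  1.39874941e+00]
0.05 [-7.03984567e-02  5.75855985e-01  1.52618734e+00 -4.44089210e-16
  1.03954933e+00 -1.74284324e+00]
0.05 [-7.03984567e-02  5.75855985e-01  1.52618734e+00 -4.44089210e-16
  1.03954933e+00  1.39874941e+00]
0.15 [-7.03984567e-02  4.70719187e-01  1.43501555e+00 -4.44089210e-16
  1.23585792e+00 -1.74284324e+00]
0.15 [-7.03984567e-02  4.70719187e-01  1.43501555e+00 -4.44089210e-16
  1.23585792e+00  1.39874941e+00]
0.25 [-7.03984567e-02  3.94086773e-01  1.30827749e+00 -4.44089210e-16
  1.43922839e+00 -1.74284324e+00]
0.25 [-7.03984567e-02  3.94086773e-01  1.30827749e+00 -4.44089210e-16
  1.43922839e+00  1.39874941e+00]
```

```bash
cat >> m.py <<'E'
def rackp(x,y,z): return O+x*EX+y*EY+z*EZ
def pq(pitch,yaw,s=1):
    """tool leaning: pitch = forward angle of tool z from straight down; yaw = plan heading of forward; jaws along +-y of it"""
    f=np.array([np.cos(yaw),np.sin(yaw),0]); l=np.array([-np.sin(yaw),np.cos(yaw),0])
    z=np.sin(pitch)*f-np.cos(pitch)*EZ
    return quat(s*l,z), z
E
python3 - <<'E'
from m import *
for s in (1,-1):
 for b in (0,15,25,35):
  out=[]
  for nm,G,pi,yaw in [("grasp",rackp(.187,.0868,.048),-b,psi+.053),("pre",rackp(.187,.0868,.13),-b,psi+.053),("mid",rackp(.13,.095,.25),35-b,psi),("high+",rackp(.06,.1,.345),75-b,psi),("high-",rackp(-.014,.1,.345),75-b,psi),("hang",rackp(-.014,.1,.219),75-b,psi)]:
    q,z=pq(np.radians(pi),yaw,s); j=inverse_kinematics(G+.019*z,q); out.append((nm,None if j is None else np.round(j,2).tolist()))
  print(s,b); [print("  ",o) for o in out]
E
```

```text
1 0
   ('grasp', [-0.08, 0.63, 1.48, -0.0, 1.03, -1.81])
   ('pre', [-0.08, 0.54, 1.41, -0.0, 1.19, -1.81])
   ('mid', [-0.2, 0.1, 1.96, 0.35, 0.52, -2.12])
   ('high+', None)
   ('high-', None)
   ('hang', None)
1 15
   ('grasp', [-0.05, 0.77, 1.22, -0.05, 1.41, -1.76])
   ('pre', [-0.05, 0.69, 1.16, -0.05, 1.55, -1.77])
   ('mid', [-0.14, 0.18, 1.73, 0.1, 0.9, -1.86])
   ('high+', [-0.43, -0.17, 2.31, 1.52, 0.46, 2.91])
   ('high-', None)
   ('hang', None)
1 25
   ('grasp', [-0.04, 0.88, 1.04, -0.08, 1.66, -1.75])
   ('pre', [-0.04, 0.81, 0.98, -0.08, 1.78, -1.76])
   ('mid', [-0.11, 0.26, 1.57, 0.04, 1.14, -1.8])
   ('high+', [-0.35, -0.19, 2.15, 0.79, 0.49, -2.6])
   ('high-', [-0.54, -0.35, 2.24, 0.83, 0.67, -2.72])
   ('hang', None)
1 35
   ('grasp', [-0.02, 1.0, 0.85, -0.11, 1.89, -1.75])
   ('pre', [-0.02, 0.93, 0.8, -0.11, 2.01, -1.77])
   ('mid', [-0.09, 0.36, 1.41, -0.0, 1.37, -1.76])
   ('high+', [-0.28, -0.16, 2.0, 0.39, 0.68, -2.17])
   ('high-', [-0.4, -0.31, 2.09, 0.46, 0.77, -2.31])
   ('hang', [-0.4, -0.1, 2.33, 0.87, 0.42, -2.8])
-1 0
   ('grasp', [-0.08, 0.63, 1.4
[... 320 characters left out ...]
, 0.9, 1.28])
   ('high+', [-0.43, -0.17, 2.31, 1.52, 0.46, -0.23])
   ('high-', None)
   ('hang', None)
-1 25
   ('grasp', [-0.04, 0.88, 1.04, -0.08, 1.66, 1.39])
   ('pre', [-0.04, 0.81, 0.98, -0.08, 1.78, 1.38])
   ('mid', [-0.11, 0.26, 1.57, 0.04, 1.14, 1.34])
   ('high+', [-0.35, -0.19, 2.15, 0.79, 0.49, 0.55])
   ('high-', [-0.54, -0.35, 2.24, 0.83, 0.67, 0.42])
   ('hang', None)
-1 35
   ('grasp', [-0.02, 1.0, 0.85, -0.11, 1.89, 1.39])
   ('pre', [-0.02, 0.93, 0.8, -0.11, 2.01, 1.38])
   ('mid', [-0.09, 0.36, 1.41, -0.0, 1.37, 1.38])
   ('high+', [-0.28, -0.16, 2.0, 0.39, 0.68, 0.97])
   ('high-', [-0.4, -0.31, 2.09, 0.46, 0.77, 0.83])
   ('hang', [-0.4, -0.1, 2.33, 0.87, 0.42, 0.35])
```

Run:
```python
from m import *
import cv2
q,z=pq(np.radians(-40),psi+.053,-1)
G=rackp(.188,.0866,.048)
move_ptp(rackp(.24,.10,.27),q)
move_gripper(.08)
move_ptp(G-.075*z+.019*z,q)
hit=servo_line(G+.019*z,rate=.1,contact_N=6); print("hit",hit,current_position(),G+.019*z,current_force())
c=capture("scene"); cv2.imwrite("pics/scene4.png",c["image"]); print(current_clock(),current_finger_gap())
im=c["image"][200:400,200:420]; cv2.imwrite("pics/s4c.png",cv2.resize(im,None,fx=3,fy=3))
```

```text
Traceback (most recent call last):
bench.PlanningError: the arm cannot take that pose within its joint ranges
```

Run:
```python
from m import *
for b in (35,40):
  q,z=pq(np.radians(-b),psi+.053,-1); G=rackp(.188,.0866,.048)
  for d in (0,.03,.05,.075): 
    j=inverse_kinematics(G+(.019-d)*z,q); print(b,d,None if j is None else np.round(j,2))
  for (x,y,zz,th) in [(.188,.0866,.08,20),(.187,.09,.125,40),(.165,.095,.22,65),(.12,.1,.34,90),(.05,.1,.34,90),(-.014,.1,.34,90),(-.014,.1,.28,90),(-.014,.1,.219,90)]:
    qq,zz2=pq(np.radians(th-15-b),psi,-1); j=inverse_kinematics(rackp(x,y,zz)+.019*zz2,qq); print("  ",x,zz,th,None if j is None else np.round(j,2))
q,z=pq(0,psi,-1); print(inverse_kinematics(rackp(.18,.1,.24),q))
```

```text
35 0 [-0.02  1.    0.85 -0.11  1.9   1.39]
35 0.03 [-0.02  1.01  0.77 -0.11  1.97  1.38]
35 0.05 [-0.02  1.01  0.71 -0.11  2.02  1.38]
35 0.075 [-0.02  1.03  0.64 -0.11  2.08  1.38]
   0.188 0.08 20 [-0.04  0.91  0.92 -0.07  1.83  1.43]
   0.187 0.125 40 [-0.06  0.64  1.25 -0.03  1.42  1.41]
   0.165 0.22 65 [-0.11  0.3   1.61  0.07  0.97  1.33]
   0.12 0.34 90 [-0.21 -0.05  1.92  0.35  0.63  1.04]
   0.05 0.34 90 [-0.29 -0.17  2.02  0.4   0.67  0.94]
   -0.014 0.34 90 [-0.4  -0.3   2.1   0.47  0.76  0.82]
   -0.014 0.28 90 [-0.4  -0.22  2.22  0.59  0.59  0.67]
   -0.014 0.219 90 [-0.4  -0.1   2.33  0.87  0.42  0.35]
40 0 [-0.02  1.06  0.75 -0.12  2.01  1.38]
40 0.03 [-0.02  1.08  0.66 -0.13  2.09  1.38]
40 0.05 [-0.01  1.09  0.59 -0.13  2.14  1.37]
40 0.075 [-0.01  1.11  0.5  -0.13  2.22  1.36]
   0.188 0.08 20 [-0.04  0.97  0.83 -0.09  1.95  1.43]
   0.187 0.125 40 [-0.06  0.7   1.16 -0.04  1.54  1.42]
   0.165 0.22 65 [-0.1   0.34  1.53  0.04  1.1   1.36]
   0.12 0.34 90 [-0.19 -0.02  1.84  0.25  0.75  1.15]
   0.05 0.34 90 [-0.26 -0.14  1.95  0.29  0.78  1.07]
   -0.014 0.34 90 [-0.35 -0.27  2.03  0.34  0.84  0.96]
   -0.014 0.28 90 [-0.35 -0.2   2.14  0.41  0.67  0.87]
   -0.014 0.219 90 [-0.35 -0.09  2.25  0.56  0.49  0.69]
[-6.60329459e-02  4.26120751e-01  1.28153741e+00 -4.44089210e-16
  1.43393449e+00  1.40311493e+00]
```

Run:
```python
from m import *
import cv2
q,z=pq(np.radians(-40),psi+.053,-1)
G=rackp(.188,.0866,.048)
qd,_=pq(0,psi,-1)
move_ptp(rackp(.18,.1,.24),qd)
move_gripper(.08)
move_ptp(G-.056*z,q)
hit=servo_line(G+.019*z,rate=.1,contact_N=6); print("hit",hit,current_position(),G+.019*z,current_force())
c=capture("scene"); cv2.imwrite("pics/scene4.png",c["image"]); print(current_clock(),current_finger_gap())
im=c["image"][200:400,200:420]; cv2.imwrite("pics/s4c.png",cv2.resize(im,None,fx=3,fy=3))
```

```text
hit False [0.66814551 0.0102887  0.03501323] [0.66717477 0.01034881 0.03344516] [ 0.24631033  0.60966674 -0.39988226]
14.4417 0.07996546612347635
```

View pics/s4c.png

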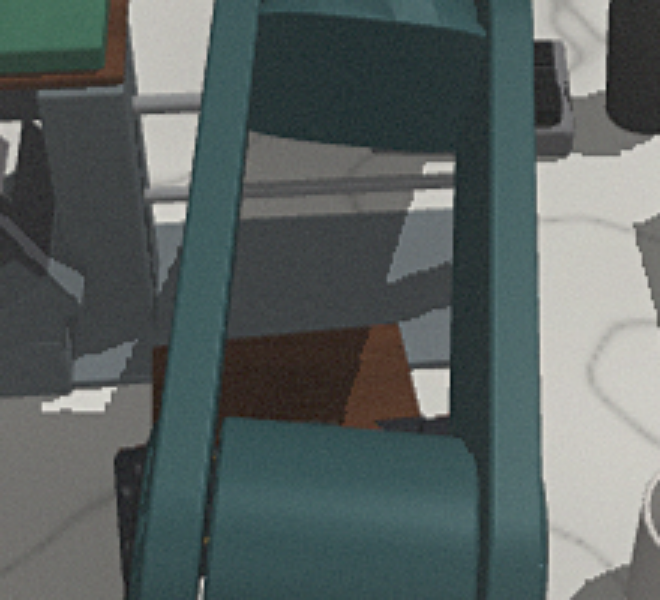

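Run:
```python
from m import *
import cv2
move_gripper(0.0); print("gap",current_finger_gap(),current_force(),current_clock())
c=capture("wrist"); cv2.imwrite("pics/wrist4.png",c["image"])
```

```text
gap 0.059251673367969424 [ 0.39815842 -0.05609405  0.18934377] 14.9167
```

View pics/wrist4.png

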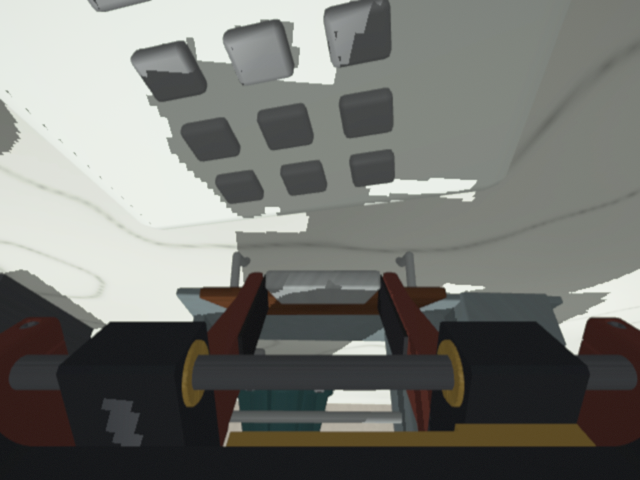

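Run:
```python
from m import *
import cv2
for (x,y,h,th,yw) in [(.188,.088,.08,24,.04),(.187,.092,.135,42,.02),(.165,.097,.22,65,0)]:
    q,z=pq(np.radians(th-55),psi+yw,-1); servo_line(rackp(x,y,h)+.019*z,q,rate=.12)
    print(th,current_finger_gap(),np.round(current_force(),2),current_clock())
for n in ["wrist","scene","top"]:
    c=capture(n); cv2.imwrite(f"pics/{n}5.png",c["image"]); np.savez(f"{n}5.npz",**c)
```

```text
24 0.05899471223549815 [ 0.38  0.35 -1.61] 15.3667
42 0.059120645185333796 [-0.08  0.46 -2.23] 15.9583
65 0.058915713088191345 [ 0.54  0.11 -2.83] 16.825
```

View pics/wrist5.png

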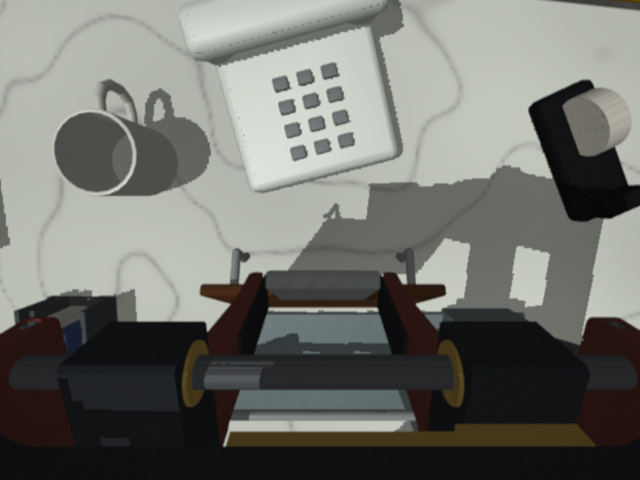

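View pics/scene5.png

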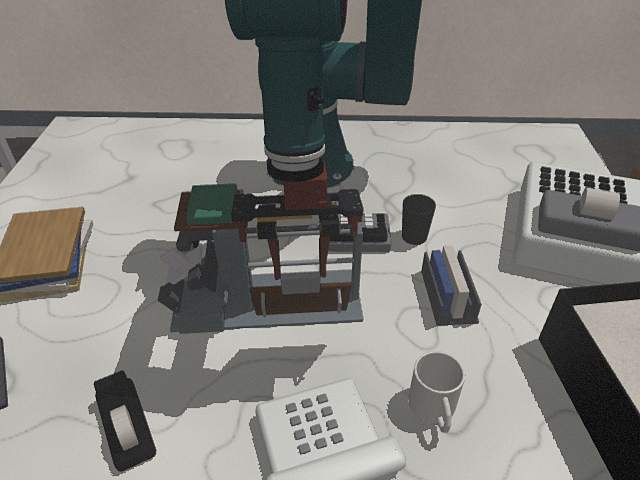

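Run:
```python
from m import *
import cv2
from h import cloud
for (x,y,h,th) in [(.12,.1,.345,90),(.05,.1,.345,90)]:
    q,z=pq(np.radians(th-55),psi,-1); servo_line(rackp(x,y,h)+.019*z,q,rate=.12)
    print(th,current_finger_gap(),np.round(current_force(),2),current_clock())
for n in ["wrist","scene"]:
    c=capture(n); cv2.imwrite(f"pics/{n}6.png",c["image"]); np.savez(f"{n}6.npz",**c)
W=cloud(c); im=c["image"].astype(int)
r=np.stack([(W-O)@EX,(W-O)@EY,W[...,2]],-1)
m=(abs(r[...,0]-.05)<.05)&(abs(r[...,1]-.1)<.1)&(r[...,2]>.19)&(im[...,2]-im[...,0]>25)&(r[...,2]<.34)
s=r[m]; A=np.c_[s[:,1]-.1,s[:,2]-.32,np.ones(len(s))]; x=np.linalg.lstsq(A,s[:,0],rcond=None)[0]; e=abs(A@x-s[:,0]);k=e<.006
x=np.linalg.lstsq(A[k],s[k,0],rcond=None)[0]; print("x=",x,len(s),k.sum(),np.percentile(s[k],[1,50,99],axis=0).round(4).tolist())
cv2.imwrite("pics/s6c.png",cv2.resize(c["image"][100:340,150:430],None,fx=2.4,fy=2.4))
```

```text
90 0.05905315121789434 [-0.14 -0.69 -1.71] 18.2417
90 0.05934065667781712 [-0.94  0.24 -1.06] 18.975
x= [-0.00834601 -0.01749563  0.04979821] 227 227 [[0.0452, 0.0208, 0.2016], [0.0507, 0.1031, 0.312], [0.054, 0.1763, 0.3192]]
```

View pics/s6c.png

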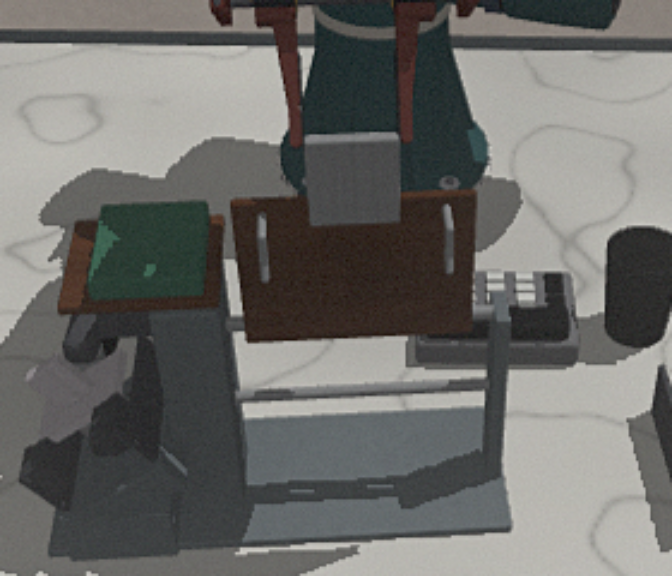

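View pics/wrist6.png

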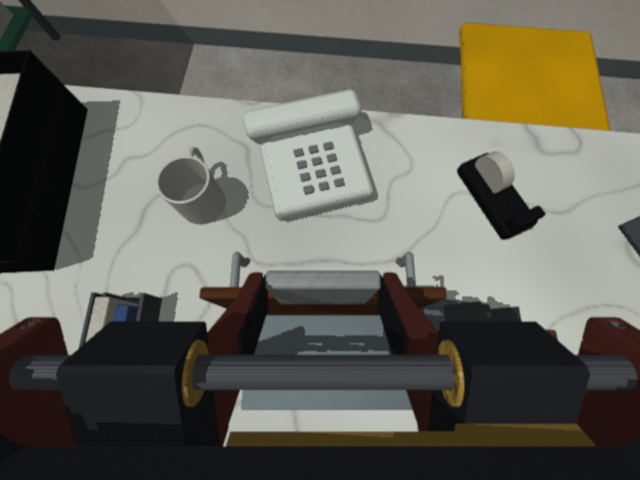

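Run:
```python
from m import *
from h import *
c=dict(np.load("scene6.npz")); W=cloud(c); im=c["image"].astype(int)
r=np.stack([(W-O)@EX,(W-O)@EY,W[...,2]],-1)
m=(abs(r[...,0]-.05)<.02)&(abs(r[...,1]-.1)<.1)&(r[...,2]>.19)&(r[...,2]<.325)
s=r[m]; f=np.ones(len(s),bool)
for _ in range(6):
    A=np.c_[s[:,1]-.1,s[:,2]-.26,np.ones(len(s))]; x=np.linalg.lstsq(A[f],s[f,0],rcond=None)[0]; f=abs(A@x-s[:,0])<.003
print(x,f.sum(),len(s),np.percentile(s[f],[1,50,99],axis=0).round(4).tolist())
h=s[(A@x-s[:,0])<-.006]; 
for k in (h[h[:,1]<.1],h[h[:,1]>.1]):
  if len(k): print("hook",len(k),np.percentile(k,[2,50,98],axis=0).round(4).tolist())
```

```text
[0.00037891 0.00612627 0.05155177] 5555 5777 [[0.0489, 0.0216, 0.2002], [0.0516, 0.0992, 0.2629], [0.0543, 0.178, 0.3218]]
hook 18 [[0.0593, 0.0371, 0.3079], [0.064, 0.0396, 0.3098], [0.0688, 0.0419, 0.3114]]
hook 16 [[0.0588, 0.1576, 0.3076], [0.0635, 0.1599, 0.3104], [0.0686, 0.1627, 0.3125]]
```

Run:
```python
from m import *
import cv2
from h import cloud
for (x,y,h,th) in [(-.0125,.1,.345,90),(-.0125,.1,.258,90)]:
    q,z=pq(np.radians(th-55),psi,-1); servo_line(rackp(x,y,h)+.019*z,q,rate=.12)
    print(h,current_finger_gap(),np.round(current_force(),2),current_clock())
c=capture("scene");cv2.imwrite(f"pics/scene7.png",c["image"]); np.savez(f"scene7.npz",**c)
W=cloud(c); r=np.stack([(W-O)@EX,(W-O)@EY,W[...,2]],-1)
m=(abs(r[...,0]+.0125)<.02)&(abs(r[...,1]-.1)<.1)&(r[...,2]>.19)&(r[...,2]<.233)
s=r[m]; f=np.ones(len(s),bool)
for _ in range(6):
    A=np.c_[s[:,1]-.1,s[:,2]-.22,np.ones(len(s))]; x=np.linalg.lstsq(A[f],s[f,0],rcond=None)[0]; f=abs(A@x-s[:,0])<.003
print(x,f.sum(),len(s),np.percentile(s[f],[1,50,99],axis=0).round(4).tolist())
m=(abs(r[...,1]-.1)<.08)&(abs(r[...,0])<.02)&(abs(r[...,2]-.175)<.01)
m&=r[...,2]>.178; s=r[m]; print("rail top",len(s),np.median(s,axis=0))
cv2.imwrite("pics/s7c.png",cv2.resize(c["image"][160:310,210:390],None,fx=4,fy=4))
```

```text
0.345 0.059274263259298604 [ 1.04  0.3  -1.08] 19.7417
0.258 0.05879417555777542 [ 0.13  0.18 -2.56] 20.6167
[-0.00034322  0.01209242 -0.01055882] 1580 1772 [[-0.0134, 0.0211, 0.1906], [-0.0107, 0.0999, 0.2126], [-0.0079, 0.1781, 0.2323]]
rail top 432 [-0.00882863  0.09912159  0.17999115]
```

View pics/s7c.png

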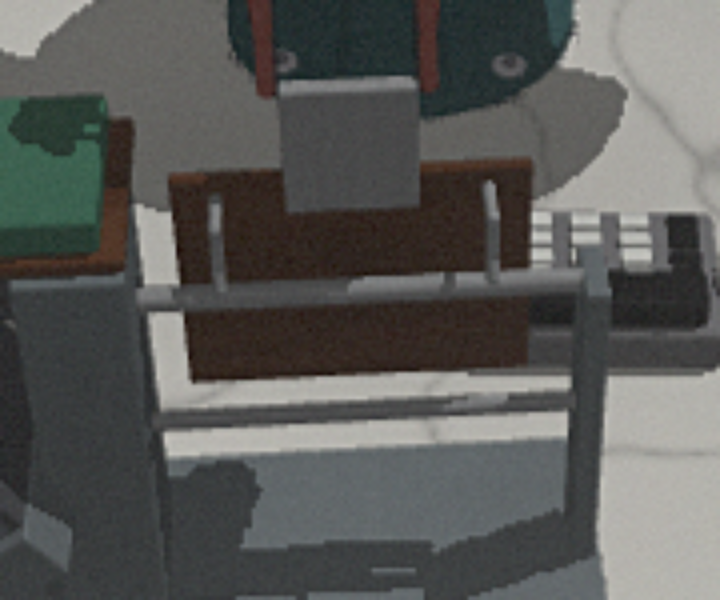

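Run:
```python
from m import *
import cv2
q,z=pq(np.radians(35),psi,-1)
hit=servo_line(rackp(-.0125,.1,.2145)+.019*z,q,rate=.05,contact_N=2.5)
G=current_position()-.019*z; print(hit,"h",G[2],np.round(current_force(),2),current_clock())
c=capture("scene");cv2.imwrite("pics/s8c.png",cv2.resize(c["image"][160:310,210:390],None,fx=4,fy=4))
```

```text
True h 0.21925756766021887 [-2.19  0.48  5.68] 21.3917
```

View pics/s8c.png

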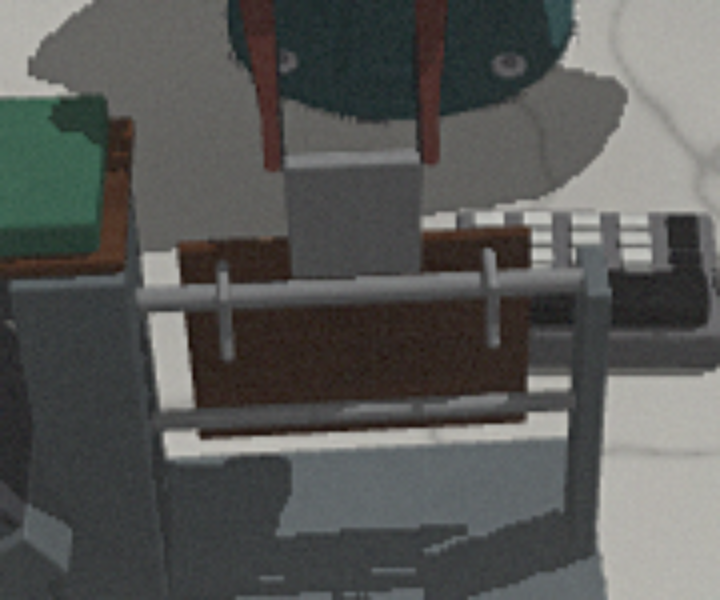

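Run:
```python
from m import *
import cv2
q,z=pq(np.radians(35),psi,-1)
move_gripper(.08); print(current_finger_gap(),np.round(current_force(),2))
p=np.array(current_position()); servo_line(p-.09*z,rate=.15)
print(current_clock(),np.round(current_joint_pos(),2))
for n in ["scene","wrist"]:
    c=capture(n);cv2.imwrite(f"pics/{n}9.png",c["image"])
    if n=="scene": np.savez("scene9.npz",**c); cv2.imwrite("pics/s9c.png",cv2.resize(c["image"][160:310,150:390],None,fx=3.3,fy=3.3))
```

```text
0.07959188421547625 [ 0.82 -0.12 -0.35]
22.7333 [-0.46 -0.32  2.18  0.44  0.8   0.78]
```

View pics/s9c.png

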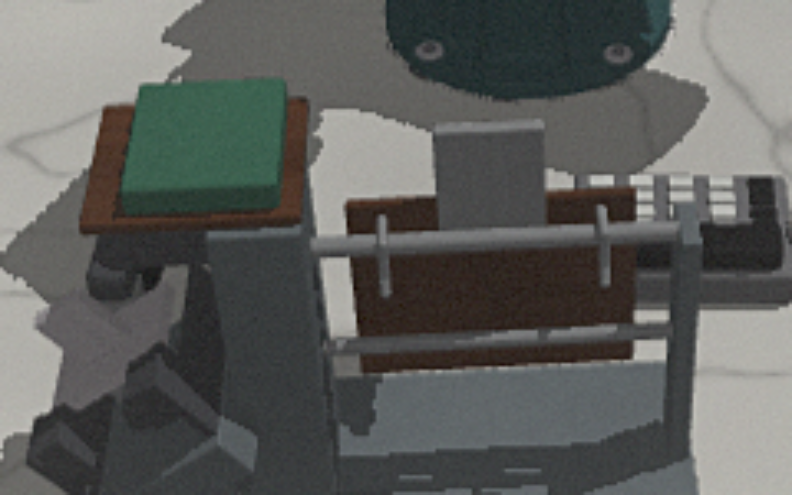

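Run:
```python
from m import *
q,z=pq(np.radians(35),psi,-1)
p=np.array(current_position()); print(p)
print(inverse_kinematics(p+[0,0,.08],q))
for Q in QL:
  for d in (.25,.33,.36): print(d,lock(.002,-.0335,d).round(3),inverse_kinematics(lock(.002,-.0335,d),Q))
  print(inverse_kinematics([.45,-.15,.40],Q))
```

```text
[0.43627699 0.00210163 0.27563646]
[-0.45676236 -0.39786479  2.02447256  0.3669226   1.01056044  0.89633303]
0.25 [ 0.52  -0.263  0.186] [-0.83468697  0.62227681  1.25940378  0.3535594   1.76117416 -0.95854319]
0.33 [ 0.525 -0.308  0.251] [-0.86997534  0.62346229  1.09192414  0.35267578  1.92910331 -0.93238525]
0.36 [ 0.527 -0.326  0.276] [-0.8823607   0.62979912  1.02139336  0.35569918  1.99358184 -0.92079555]
[-0.79573972  0.28874015  1.28686625  0.41076868  2.03132275 -0.80074097]
0.25 [ 0.52  -0.263  0.186] [-0.83468697  0.62227681  1.25940378  0.3535594   1.76117416  2.18304947]
0.33 [ 0.525 -0.308  0.251] [-0.86997534  0.62346229  1.09192414  0.35267578  1.92910331  2.20920741]
0.36 [ 0.527 -0.326  0.276] [-0.8823607   0.62979912  1.02139336  0.35569918  1.99358184  2.2207971 ]
[-0.79573972  0.28874015  1.28686625  0.41076868  2.03132275  2.34085168]
```

Run:
```python
from m import *
import cv2
p=np.array(current_position()); servo_line(p+[0,0,.10],rate=.2)
move_ptp([.45,-.15,.40],QL[1])
move_gripper(.04)
servo_line(lock(.002,-.0335,.33),QL[1],rate=.2)
servo_line(lock(.002,-.0335,.235),QL[1],rate=.15)
print(current_clock(),current_position()-lock(.002,-.0335,.235),np.round(current_force(),2))
for n in ["scene","wrist"]:
    c=capture(n);cv2.imwrite(f"pics/{n}10.png",c["image"]); np.savez(f"{n}10.npz",**c)
    if n=="scene": cv2.imwrite("pics/s10c.png",cv2.resize(c["image"][160:330,130:350],None,fx=3.5,fy=3.5))
```

```text
27.625 [ 0.00047932 -0.000589    0.00084656] [-0.74  0.51  0.07]
```

View pics/s10c.png

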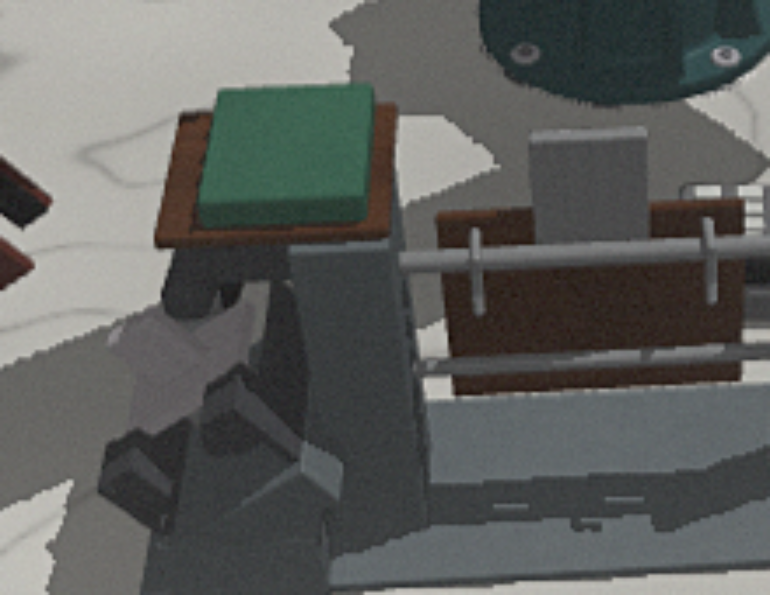

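View pics/wrist10.png

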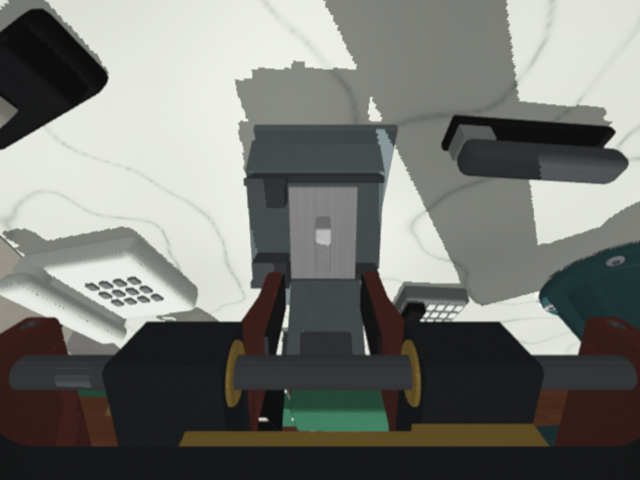

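Run:
```python
from m import *
from h import *
for n in ["wrist","scene"]:
    c=dict(np.load(n+"10.npz")); W=cloud(c); L=np.stack([(W-O)@EX,(W-O)@NY,(W-O)@NZ],-1)
    if n=="wrist": reg=L[180:282,245:400]; print("fin px",L[225:260:6,323].round(4).tolist())
    else: reg=L[235:325,145:240]
    q=reg.reshape(-1,3); q=q[~np.isnan(q[:,0])]
    f=q[(q[:,2]>.19)&(q[:,2]<.205)&(abs(q[:,0])<.03)&(q[:,1]<0)&(q[:,1]>-.06)]; print(n,"fintop",len(f),np.percentile(f,[3,50,97],axis=0).round(4).tolist())
    p=q[(q[:,2]>.150)&(q[:,2]<.163)&(q[:,0]<.034)&(q[:,0]>-.034)&(q[:,1]<.02)&(q[:,1]>-.09)]; print("plate",len(p),np.percentile(p,[2,50,98],axis=0).round(4).tolist())
    K=c["intrinsics"]; 
    for nm,X in (("tcp",current_position()),("fintop",lock(.002,-.0335,.197))):
        y=c["R"]@X+c["t"]; print(nm,K[:2,:2]@(y[:2]/y[2])+K[:2,2])
print((np.array(current_position())-O)@NY,(np.array(current_position())-O)@NZ)
```

```text
fin px [[0.0016, -0.051, 0.1924], [0.0016, -0.048, 0.1981], [0.0016, -0.0435, 0.1983], [0.0016, -0.0388, 0.1979], [0.0016, -0.0345, 0.1987], [0.0016, -0.0297, 0.1985]]
wrist fintop 725 [[-0.0036, -0.0507, 0.1944], [0.0023, -0.0355, 0.1982], [0.0075, -0.0188, 0.1994]]
plate 5326 [[-0.025, -0.0739, 0.1552], [0.0033, -0.0408, 0.1583], [0.0321, 0.0045, 0.1599]]
tcp [321.43072411 269.35133919]
fintop [322.41668083 249.52417679]
scene fintop 111 [[-0.0028, -0.0491, 0.1904], [0.0062, -0.0307, 0.1961], [0.0095, -0.017, 0.1984]]
plate 577 [[-0.025, -0.0726, 0.1511], [0.0103, -0.0244, 0.1574], [0.0323, 0.0066, 0.162]]
tcp [150.36951601 239.70022877]
fintop [167.06079781 252.21602316]
-0.03389156401968013 0.2364331276507328
```

Run:
```python
from m import *
def L(): p=np.array(current_position())-O; return np.round([p@EX,p@NY,p@NZ],4)
def F(): f=np.array(current_force()); return np.round([f@EX,f@NY,f@NZ],2)
servo_line(lock(.002,-.034,.175),QL[1],rate=.12); print(L(),F())
hit=servo_line(lock(.002,-.034,.150),QL[1],rate=.04,contact_N=3.5); print(hit,L(),F())
move_gripper(0.0); print(current_finger_gap(),L(),F(),current_clock())
```

```text
[ 0.0023 -0.0342  0.1756] [ 0.68 -0.42  0.6 ]
False [ 0.0021 -0.034   0.1501] [-0.12 -0.06  0.1 ]
0.011540107377364625 [ 0.0021 -0.0341  0.1501] [ 0.47 -0.52  0.85] 29.7
```

Run:
```python
from m import *
from h import *
for n in ["scene","wrist"]:
    c=capture(n);cv2.imwrite(f"pics/{n}11.png",c["image"]); np.savez(f"{n}11.npz",**c)
    if n=="scene": cv2.imwrite("pics/s11c.png",cv2.resize(c["image"][200:330,110:280],None,fx=4.5,fy=4.5))
    W=cloud(c); L=np.stack([(W-O)@EX,(W-O)@NY,(W-O)@NZ],-1)
    reg=L[150:282,245:400] if n=="wrist" else L[235:325,145:240]
    q=reg.reshape(-1,3); q=q[~np.isnan(q[:,0])]
    p=q[(q[:,2]>.120)&(q[:,2]<.163)&(q[:,0]<.034)&(q[:,0]>.01)&(q[:,1]<.02)&(q[:,1]>-.09)]; print(np.histogram(p[:,2],np.arange(.12,.164,.003)))
```

```text
(array([ 16,  10,  16,  13,  12,  16,  16,  25,   8,   8,  30,  38, 201,
        11]), array([0.12 , 0.123, 0.126, 0.129, 0.132, 0.135, 0.138, 0.141, 0.144,
       0.147, 0.15 , 0.153, 0.156, 0.159, 0.162]))
(array([  12,   37,   21,   18,   41,   52,   34,  133,  300,   32,   45,
         75, 1941,  402]), array([0.12 , 0.123, 0.126, 0.129, 0.132, 0.135, 0.138, 0.141, 0.144,
       0.147, 0.15 , 0.153, 0.156, 0.159, 0.162]))
```

View pics/s11c.png

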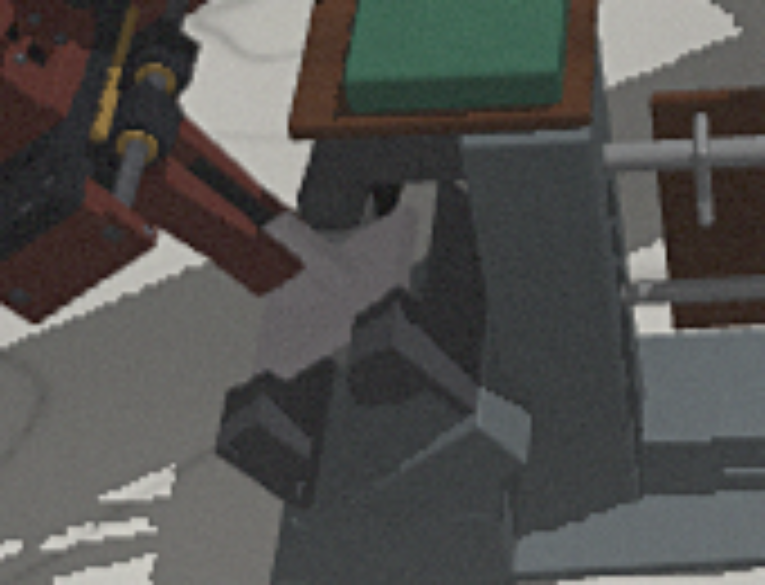

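View pics/wrist11.png

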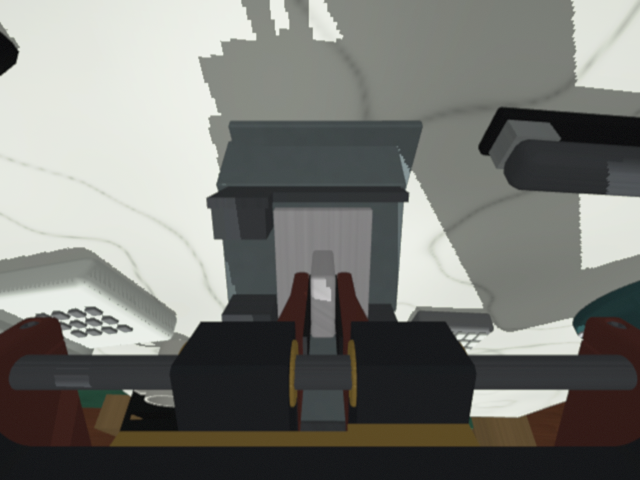

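Run:
```python
from m import *
from h import *
for n in ["scene","wrist"]:
    c=dict(np.load(n+"11.npz")); W=cloud(c); L=np.stack([(W-O)@EX,(W-O)@NY,(W-O)@NZ],-1); im=c["image"].astype(int)
    m=(im[...,2]-im[...,0]>25)&(abs(L[...,0])<.04)&(abs(L[...,1]+.034)<.03)&(L[...,2]<.24)
    s=L[m]; print(n,len(s),np.percentile(s,[0,1,5,50],axis=0).round(4).tolist())
```

```text
scene 138 [[-0.0158, -0.0467, 0.185], [-0.014, -0.0413, 0.1858], [-0.0125, -0.0381, 0.2043], [0.0117, -0.0239, 0.2246]]
wrist 1857 [[-0.0156, -0.0466, 0.1816], [-0.0145, -0.0463, 0.1843], [-0.0129, -0.0461, 0.1879], [0.0088, -0.0456, 0.2169]]
```

Run:
```python
import cv2
from m import *
from h import *
a=cv2.resize(cv2.imread("pics/scene1.png")[110:230,440:580],None,fx=5,fy=5); cv2.imwrite("pics/s1c.png",a)
a=cv2.resize(cv2.imread("pics/wrist11.png")[180:360,240:410],None,fx=4,fy=3.3); cv2.imwrite("pics/w11c.png",a)
c=dict(np.load("scene1.npz")); W=cloud(c); im=c["image"].astype(int)
m=(im[...,2]-im[...,0]>25)&(abs(W[...,0]-.474)<.04)&(abs(W[...,1]-.328)<.04)&(W[...,2]>.262-.03); print(np.percentile(W[m],[0,1,3,10],axis=0))
print(current_position())
```

```text
[[0.43599232 0.28806871 0.2488645 ]
 [0.44643229 0.2889949  0.34081264]
 [0.48257025 0.29096178 0.37969445]
 [0.48906672 0.29742201 0.38917883]]
[ 0.51462572 -0.20620464  0.10342759]
```

View pics/s1c.png

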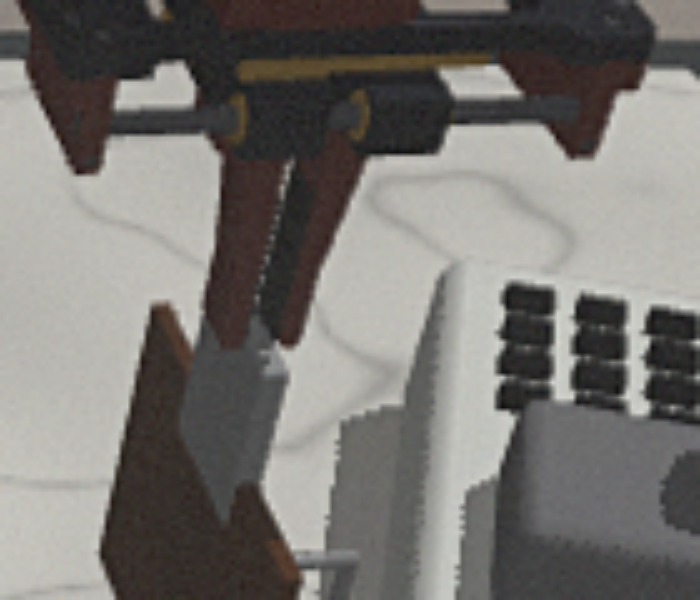

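View pics/w11c.png

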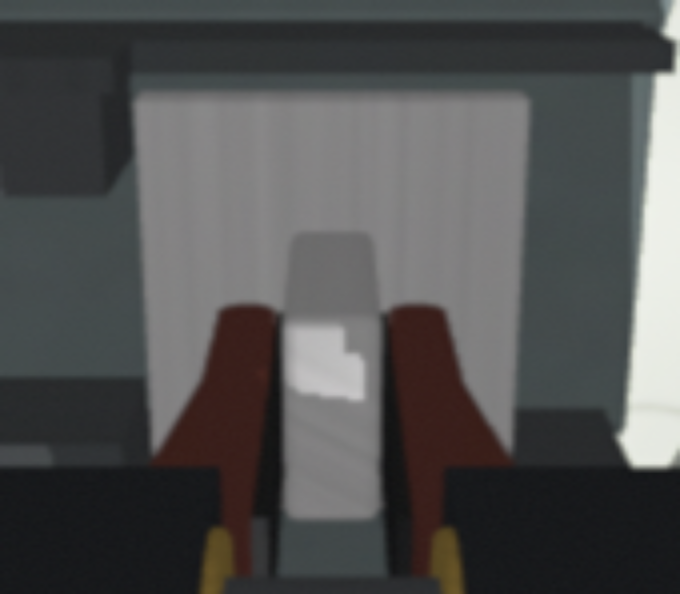

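```bash
cat >> m.py <<'E'
def L(): p=np.array(current_position())-O; return np.round([p@EX,p@NY,p@NZ],4)
def F(): f=np.array(current_force()); return np.round([f@EX,f@NY,f@NZ],2)
E
python3 - <<'E'
from m import *
import cv2
move_gripper(.03)
hit=servo_line(lock(.002,-.034,.121),QL[1],rate=.04,contact_N=3.5); print(hit,L(),F())
if hit: move_gripper(0.0); print(current_finger_gap(),L(),F(),current_clock())
c=capture("scene");cv2.imwrite("pics/s12c.png",cv2.resize(c["image"][200:330,110:280],None,fx=4.5,fy=4.5))
E
```

```text
True [ 0.0018 -0.0339  0.1244] [-0.93  0.29  2.99]
0.01152013068124883 [ 0.0018 -0.0344  0.1251] [ 0.4  -0.43  3.88] 31.3417
```

View pics/s12c.png

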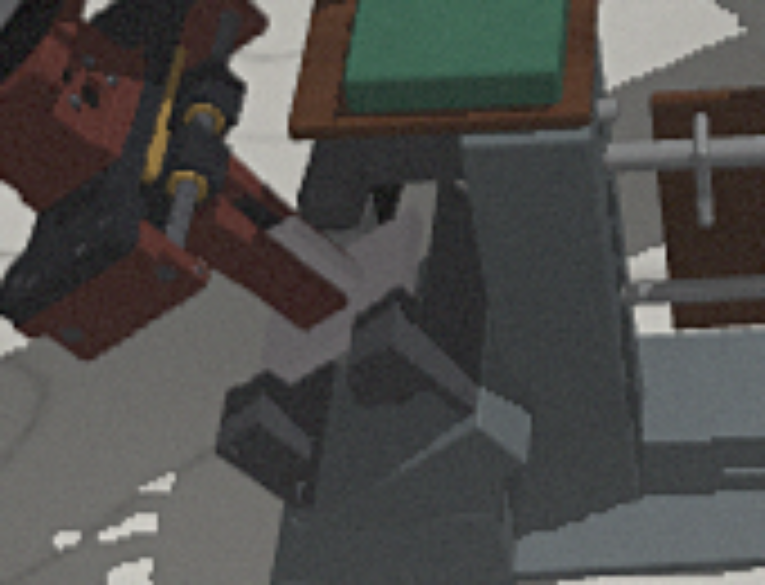

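Run:
```python
from m import *
import cv2
hit=servo_line(lock(.002,-.034,.0968),QL[1],rate=.05,contact_N=25); print(hit,L(),F(),current_finger_gap(),current_clock())
c=capture("scene");cv2.imwrite("pics/s13c.png",cv2.resize(c["image"][180:330,110:300],None,fx=4,fy=4))
```

```text
False [ 0.0028 -0.0344  0.0981] [ 0.81  1.04 11.66] 0.01203576085540064 32.1
```

View pics/s13c.png

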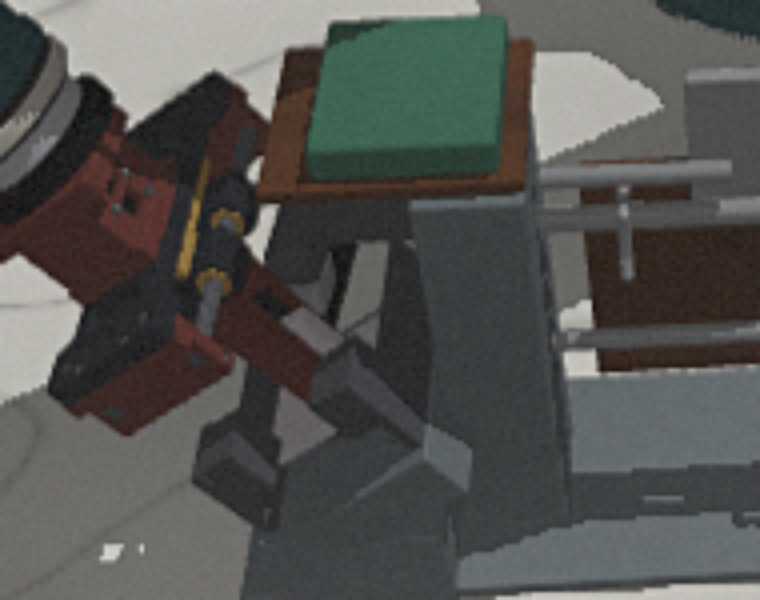

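Run:
```python
from m import *
import cv2
hit=servo_line(lock(.002,-.034,.0952),QL[1],rate=.03,contact_N=12); print(hit,L(),F())
z=.0952
hit=servo_line(lock(.0335,-.034,z),QL[1],rate=.03,contact_N=15); print(hit,L(),F(),current_finger_gap(),current_clock())
c=capture("scene");cv2.imwrite("pics/s14c.png",cv2.resize(c["image"][180:330,110:300],None,fx=4,fy=4))
```

```text
False [ 0.0036 -0.0345  0.098 ] [-0.08  2.94 19.74]
False [ 0.0306 -0.0345  0.0977] [-11.3    1.92  24.03] 0.01183950933314191 33.6
```

View pics/s14c.png

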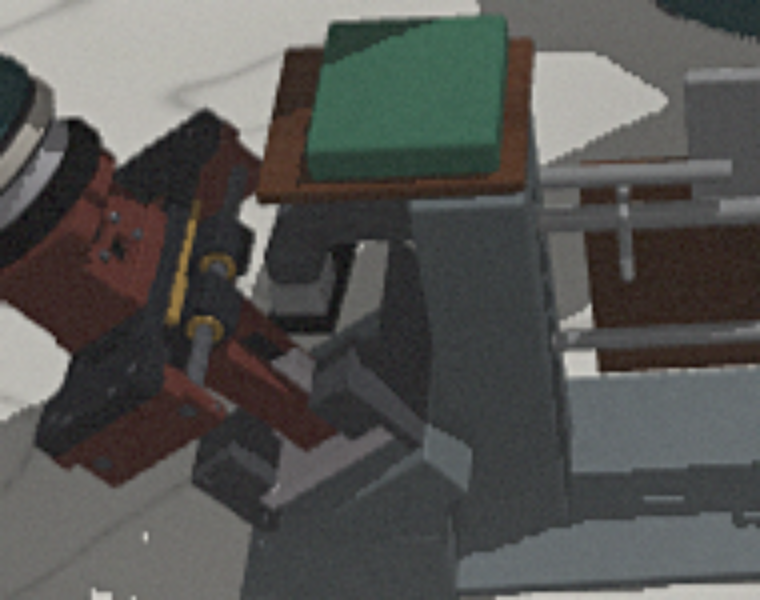

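Run:
```python
from m import *
import cv2
move_gripper(.036); print(L(),F())
servo_line(lock(.032,-.034,.215),QL[1],rate=.12); print(L(),F(),current_clock())
for n in ["scene","wrist"]:
    c=capture(n);cv2.imwrite(f"pics/{n}15.png",c["image"]);np.savez(f"{n}15.npz",**c)
    if n=="scene":cv2.imwrite("pics/s15c.png",cv2.resize(c["image"][160:330,110:370],None,fx=3,fy=3))
```

```text
[ 0.0352 -0.0346  0.0979] [ 0.31  2.32 17.38]
[ 0.0316 -0.0337  0.2139] [0.25 0.73 0.69] 35.3833
```

View pics/s15c.png

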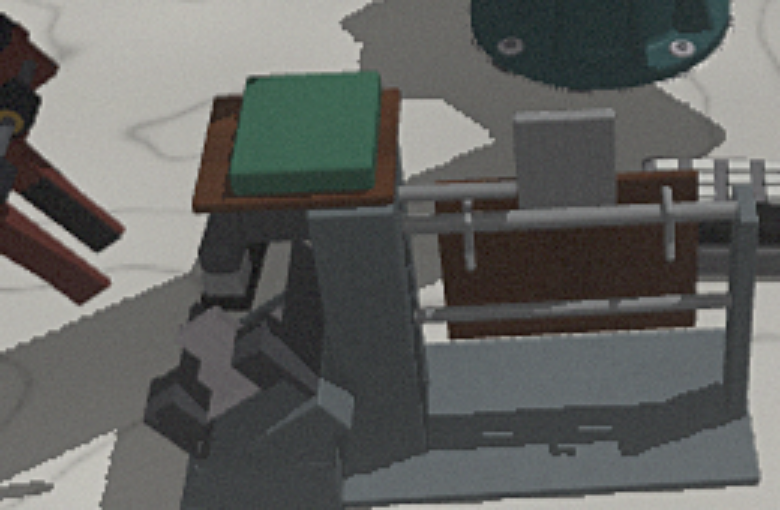

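View pics/wrist15.png

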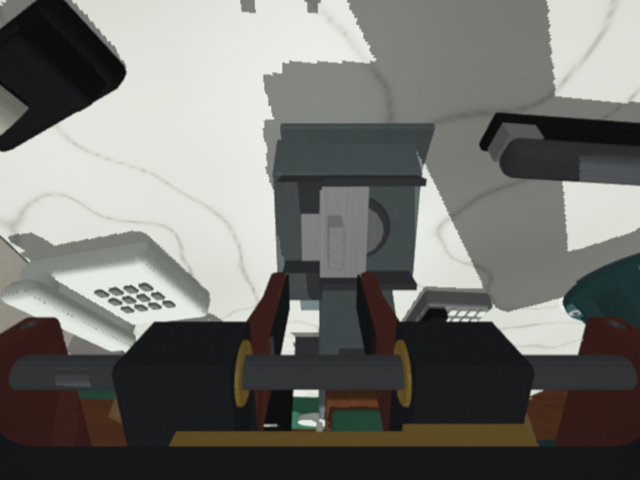

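Run:
```python
from m import *
from h import *
c=dict(np.load("wrist15.npz")); W=cloud(c); Q=np.stack([(W-O)@EX,(W-O)@NY,(W-O)@NZ],-1)
q=Q[150:285,280:420].reshape(-1,3); q=q[~np.isnan(q[:,0])]
f=q[(q[:,2]>.168)&(q[:,2]<.182)&(abs(q[:,1]+.034)<.018)]; print("fin",len(f),np.percentile(f,[3,50,97],axis=0).round(4).tolist())
p=q[(q[:,2]>.127)&(q[:,2]<.141)&(abs(q[:,1]+.034)<.02)]; print("plate",len(p),np.percentile(p,[2,50,98],axis=0).round(4).tolist())
c=dict(np.load("scene15.npz")); W=cloud(c); r=np.stack([(W-O)@EX,(W-O)@EY,W[...,2]],-1)
s=r[(abs(r[...,0])<.012)&(r[...,1]>.005)&(r[...,1]<.12)&(r[...,2]>.195)&(r[...,2]<.21)]
print("bolt",len(s),np.percentile(s,[2,50,98],axis=0).round(4).tolist())
p=np.array(current_position()); servo_line(p+.08*NZ,rate=.15); print(current_clock())
```

```text
fin 714 [[0.0157, -0.0506, 0.172], [0.0211, -0.0354, 0.1744], [0.0268, -0.0186, 0.1757]]
plate 2380 [[-0.0137, -0.0529, 0.1273], [0.0145, -0.0351, 0.1345], [0.0482, -0.015, 0.1363]]
bolt 229 [[-0.0118, 0.0069, 0.1953], [0.0019, 0.0444, 0.2003], [0.0058, 0.1114, 0.2081]]
36.1583
```

Run:
```python
from m import *
from h import *
move_gripper(.024)
servo_line(lock(.0215,-.034,.200),QL[1],rate=.2)
hit=servo_line(lock(.0215,-.034,.112),QL[1],rate=.12,contact_N=5); print("down",hit,L(),F())
if not hit:
    hit=servo_line(lock(.0455,-.034,.112),QL[1],rate=.03,contact_N=10); print("push",hit,L(),F(),current_clock())
c=capture("scene");cv2.imwrite("pics/s16c.png",cv2.resize(c["image"][180:330,110:300],None,fx=4,fy=4))
c=capture("wrist");cv2.imwrite("pics/w16.png",c["image"])
W=cloud(c); Q=np.stack([(W-O)@EX,(W-O)@NY,(W-O)@NZ],-1)
f=Q[(Q[...,2]>.171)&(Q[...,2]<.182)&(Q[...,1]<-.046)&(Q[...,1]>-.052)&(abs(Q[...,0]-.025)<.03)]; print(len(f),np.percentile(f,[3,50,97],axis=0).round(4).tolist())
```

```text
down False [ 0.022  -0.0344  0.1129] [0.51 0.19 0.23]
push True [ 0.0366 -0.0343  0.1121] [-0.82 -0.22  1.72] 38.6833
455 [[0.0169, -0.0509, 0.1714], [0.0295, -0.0482, 0.1743], [0.0535, -0.046, 0.1809]]
```

View pics/w16.png

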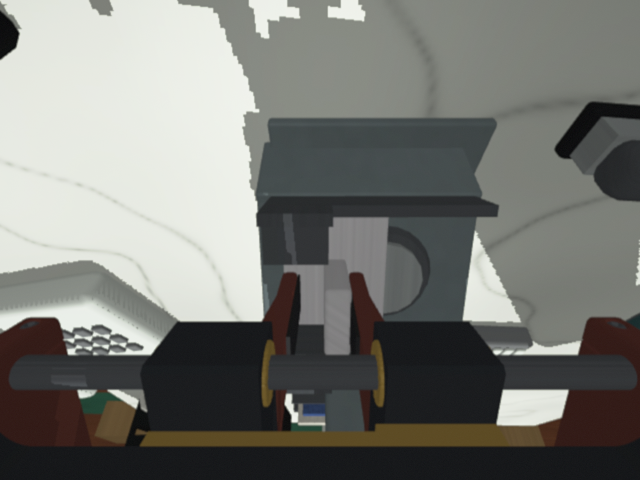

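View pics/s16c.png

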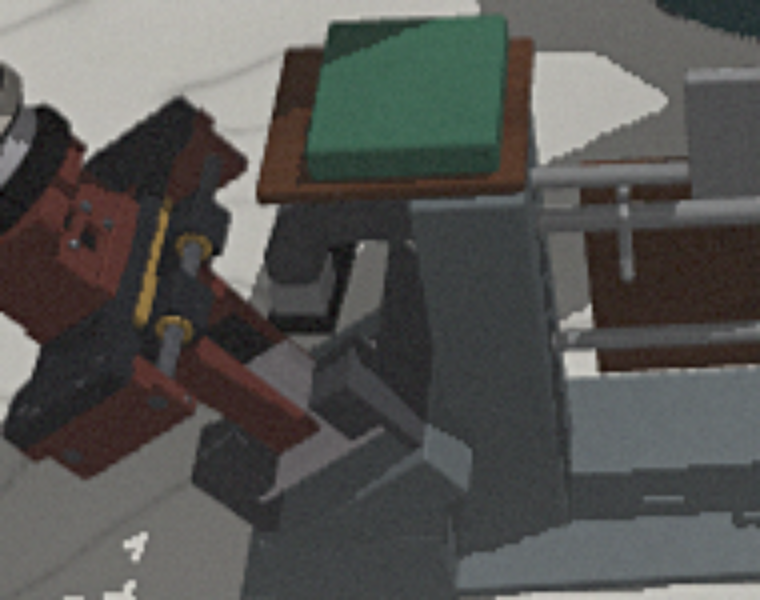

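Run:
```python
from m import *
from h import *
x=L()[0]
servo_line(lock(x-.006,-.034,.112),QL[1],rate=.05)
servo_line(lock(x-.006,-.034,.215),QL[1],rate=.12)
c=capture("wrist");cv2.imwrite("pics/w17.png",c["image"])
W=cloud(c); Q=np.stack([(W-O)@EX,(W-O)@NY,(W-O)@NZ],-1)
q=Q[150:285,260:420].reshape(-1,3); q=q[~np.isnan(q[:,0])]
f=q[(q[:,2]>.168)&(q[:,2]<.182)&(abs(q[:,1]+.034)<.018)]; print("fin",len(f),np.percentile(f,[3,50,97],axis=0).round(4).tolist())
l=q[(q[:,2]>.157)&(q[:,2]<.166)&(q[:,0]>.02)&(q[:,0]<.09)]; print("lips",len(l),np.percentile(l,[2,98],axis=0).round(4).tolist())
servo_line(lock(x-.006,-.034,.30),QL[1],rate=.2)
c=capture("scene");cv2.imwrite("pics/s17.png",c["image"]);np.savez("scene17.npz",**c)
print(current_clock())
cv2.imwrite("pics/s17c.png",cv2.resize(c["image"][160:330,110:370],None,fx=3,fy=3))
```

```text
fin 712 [[0.024, -0.0507, 0.1722], [0.0292, -0.0353, 0.1744], [0.0351, -0.0187, 0.1759]]
lips 1757 [[0.0321, -0.0818, 0.1584], [0.0634, -0.0011, 0.1638]]
40.725
```

View pics/s17c.png

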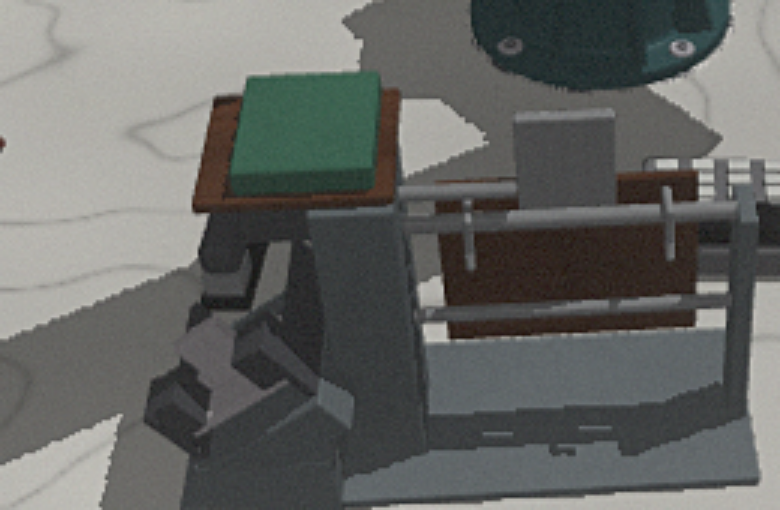

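View pics/w17.png

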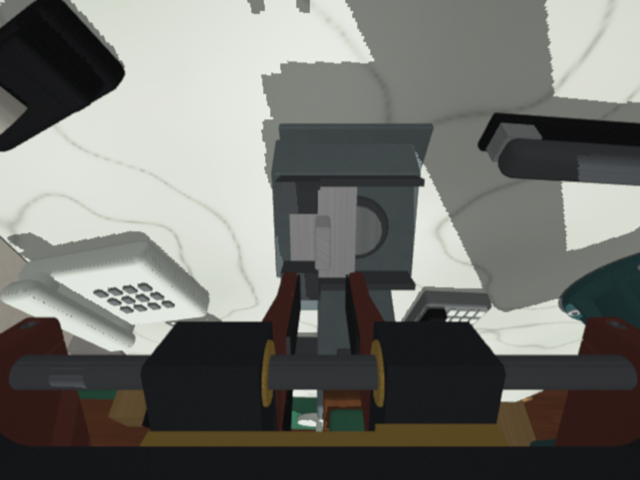

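Run:
```python
from bench import *
print(current_force(),current_clock()); close_job()
```

```text
[-0.22840987  0.43770783 -0.54384156] 40.725
the job is handed in; nothing more can be done
```

The clipboard is hanging by both hooks on the rail and locked in, and I handed the job in at 40.7 s of the 51 s allowed. The hand-in gives no verdict.

**Problems on the way**
- **Dropped clipboard:** on the first carry I kept the board too low. It apparently struck the rack, came out of the fingers and landed on the desk beside the rack, hooks down. I picked it up by the sides of its tab, turned it upright, and hung it on the robot side of the rail.
- **Short keeper slide:** after the first slide and release I measured the keeper at only about 20 mm, below the 22 mm needed. I pushed its fin across again, up to the stop.
- **Finger length:** the fingers met the keeper plate only with the reported tool point about 33 mm past it. I placed them by contact and camera instead.

**Last checks**
- **Board:** the last picture shows both hooks over the rail, and the board's position had not changed since I let go.
- **Plunger:** it sits about 23.7 mm in, against the 21 mm required.
- **Keeper:** it is at about 29–30 mm.
- **Bolt:** the last picture shows it extended past the nearer hook; I did not get a clean measurement of its tip.
- **Robot:** it was clear of everything, with only about 0.7 N of noise on the force reading.
- **Mug, stapler and pen cup:** the later pictures showed none of them moved or tipped. I judged this by eye and did not measure it.

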